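Clear the inspection camera and show it the stamp's rubber face

TASK

The little metal case left on the light panel of the inspection camera is in the way: first stack it squarely on the column of two like cases. Then take the rubber stamp that stands on the closed ink-pad tin and hold it in the air in front of the camera for inspection, its rubber face about 12 cm from the lens, centred on the line of sight and square to the lens, with the long side of the face level (across the picture). Finish while still holding it there, still and touching nothing else; leave the other stamp, the bottle, the loupe and the touchstone where they are.

Things in the scene. Friction and masses are not known exactly. Their poses are not given: they have to be found in the camera images.
- camera: Inspection camera unit, fixed: dark foot plate (x -90 to +125, y +-50 mm, 10 mm thick); at its near end a white light panel 92 x 84 mm (centre x = -40 mm, top 12 mm above the bench); at its far end, between two metal lugs, a grey head with black lens barrel looking up and back over the panel (towards -x). Highest point about 95 mm. Origin on the bench, z up.
- lens (a point): Centre of the front glass, at x = 62 mm, z = 85 mm of the camera unit. z axis = line of sight, out of the lens: 30 deg from vertical, leaning to the unit's -x side. y axis level (the unit's y). The rubber face belongs 120 mm out along z (unit x = 2 mm, 189 mm above the bench), with the stamp's axes parallel to these (or half a turn about z).
- stamp: Stamp to inspect, standing on the ink-pad tin: turned wooden handle on an oblong foot, 73 mm high, about 45 g. Foot 26 x 48 mm (x short, y long), 12 mm thick; handle widest (29 mm) near its top: grip it about 55 mm above the face; to the fingers it is a 29 mm rod over its full height. Origin: centre of the rubber face (underside); z runs up the handle.
- stamp_top (a point): Top of that stamp's handle, 73 mm from the rubber face along its z.
- ink_pad: Closed stamp-pad tin, 74 x 110 x 17 mm (x, y, z), fixed to the bench; the stamp stands about on its middle, 16 mm above the bench. Origin: centre of its underside.
- case_1: Closed flat metal case, 84 x 52 x 30 mm (x long, y short, z up), about 0.16 kg, flat lid with a small blank paper label. Origin: centre of its underside. The lowest of the column, loose on the bench.
- case_2: Closed flat metal case, 84 x 52 x 30 mm (x long, y short, z up), about 0.16 kg, flat lid with a small blank paper label. Origin: centre of its underside. It lies squarely on case_1 and is the top of the column until case_3 is added.
- case_3: Closed flat metal case, 84 x 52 x 30 mm (x long, y short, z up), about 0.16 kg, flat lid with a small blank paper label. Origin: centre of its underside. It lies on the camera's light panel, its underside 12 mm above the bench, long side roughly along the camera unit's x.
- other_stamp: A like stamp that stands on the bench itself, further back; to be left alone. Origin: centre of its underside.
- bottle: Small brown dropper bottle, 30 mm across, 82 mm high, standing further back; to be left alone. Origin: centre of its underside.
- loupe: Folding loupe, 28 x 60 x 19 mm, lying near the front of the bench; to be left alone. Origin: centre of its underside.
- touchstone: Flat dark stone, 40 x 64 x 11 mm, lying near the front of the bench; to be left alone. Origin: centre of its underside.
Things that resemble listed ones, but are neither listed nor needed, are in the scene too. Leave any orange look-alike of the stamp alone. Leave any orange look-alike of the case_3 alone.

How it is judged:
By the outcome, as a careful person would: the job done as asked, in the order asked, and still so for the second after the job is handed in, while the arm keeps its last pose, push and grip.
It also fails if it takes over 48 s, if anything falls off the work surface, if the arm or the gripper's body presses on something with over 40 N, if the wrist force passes 120 N, or if a joint passes its speed limit or range.

ROBOT

A 6-joint arm with a two-finger parallel gripper is mounted at the origin on a cart in front of the work surface, level with it; the furniture and walls round the work are solid. World frame = base frame: x ahead of the robot, y to its left, z up, the work surface at z = 0. Lengths are in m, angles in rad, forces in N, time in s.
With the tool pointing down it reaches from about 0.225 to 0.875 m from the base axis. Payload 3.4 kg.
Tool frame: the origin (TCP) lies at the very end of the fingers, on their centre line; the grasp point (between the pads) lies behind it (manip.tcp_to_grasp is the z of the grasp point in the tool frame, in m); z points along the fingers, y is the direction in which the jaws open and shut (so a half turn about z gives the same grasp; the last joint's range is limited). The gripper opens to 85 mm and grips with 20 to 120 N. Pads are 22 mm wide; open, the fingers measure 114 mm over their backs; the gripper's body (76 mm by 85 mm) begins 54 mm behind the grasp point. The pads swing forward as they close: fully open they stand 13 mm farther back than shut.
Start: joints at [-1.256, 0.276, 1.505, -0, 1.361, -0.121], TCP at [0.243, -0.521, 0.231] pointing down, gripper open.
Joint ranges: [-2.89, 2.89], [-0.75, 2.08], [0.22, 2.7], [-1.18, 4.32], [0.11, 2.71], [-2.7, 2.7]. Speed limits (rad/s): [2.57, 2.57, 3.14, 3.14, 3.14, 3.14].

INTERFACE

Orientations are given as a unit quaternion [w, x, y, z].
In Python, from rig import manip, eyes gives the robot as it stands.
- The arm moves only by the tool servo_tool, never from a script. Its argument "increments" is a list of rows, each an object with "slide": the shift along the tool's x, y, z in m, a list of three; "spin": the turn about the tool's z in degrees. A call has 1 to 8 rows; each row shifts and turns the commanded pose from where the row before left it, along the tool's axes as they then stand; what a row does not reach is not made up. A row lasts 1/10 s, in which the tool goes at most 50 mm and 8.59 degrees, less where a joint would pass 70% of its speed; a pose out of reach is approached as far as the arm can. A call is refused whole if a number of a shift passes 0.05 or a number of a turn 8.59, either way. A call with a gripper value outside its range is refused whole. "hand" is the opening, from 0 (shut) to 1 (fully open), set as the call begins (left out, the last holds). The fingers move at their own pace and stop on an object; "newtons" is the grip in N (left out, the last holds). Time passes only in rows, so rows that do not move let the fingers close. It gives the time, the measured TCP pose, the force and the opening at its end, in the units of the state.
- manip.get_state(): the state, without advancing time (a new reading comes with each control period).
- eyes.get_image(name): name is "scene" or "top" or "wrist"; returns the picture (480x640x3 uint8, blue, green, red); there is no depth.
- eyes.calibration(name): a dict with "fx", "fy", "cx", "cy" (pixels), "rvec" (rotation vector, rad) and "tvec" (3), from world to camera coordinates, as OpenCV has them; the wrist camera has in their place "hand_eye" (4x4, takes a point from camera to tool coordinates, whose origin is the TCP and whose axes are the flange's). Camera axes: x right, y down, z forward; pixel columns grow to the right and rows downward; lengths in m; the calibration is good to about 2 mm. A picture is of the moment at which its call begins: read the wrist's pose just before it. calibration takes no time and is no camera call.
- manip.sign_off(): hands the job in, once; it reports no verdict.
The state is a dict: "clock": time; "qpos": joint angles; "qd": joint speeds; "effort": joint torques, N m; "position": TCP position; "ee_rot": TCP orientation; "contact_force": force on the tool from outside, world axes, zero at the start; "moment": the same for the moment, N m; "width": finger opening in m.
Only numpy, scipy, OpenCV 4.12 (cv2) and the standard library are available. Lean on these libraries where they do the work, as an engineer would, in place of code of your own. Each camera call takes 0.05 s, during which the arm holds its last target.

## Working session

There is one attempt and no reset: what is moved stays moved. The work goes in short steps, Python scripts to look and compute and a tool call to move; the robot and the scene stay as the last step left them, time stands still between calls to the robot, and variables do not carry over. Pictures are saved under pics/ and viewed, and the job is handed in when it is done.

Besides the shell and the picture viewer there is one more tool, called as name([rows], argument=value, ...), one row to a line, values as JSON. servo_tool: Moves the arm, as the interface text tells. Its arguments: {"type":"object","properties":{"increments":{"type":"array","items":{"type":"object","properties":{"slide":{"type":"array","items":{"type":"number"}},"spin":{"type":"number"}}}},"hand":{"type":"number"},"newtons":{"type":"number"}},"required":["increments"]}

```bash
ls; mkdir -p pics
python3 - <<'E'
from rig import manip, eyes
import cv2
print(manip.get_state()); print(manip.tcp_to_grasp)
for n in ("scene","top","wrist"):
    cv2.imwrite(f"pics/{n}0.png",eyes.get_image(n)); print(n,eyes.calibration(n))
E
```

```text
pics
{'clock': 0.0, 'qpos': array([-1.25602141e+00,  2.76580391e-01,  1.50614779e+00,  7.31746583e-06,
        1.36071725e+00, -1.20991274e-01]), 'qd': array([ 5.74248434e-05, -1.66754780e-03, -2.32037620e-03, -4.42152182e-04,
        1.04438458e-04, -1.32872640e-04]), 'effort': array([-7.32225053e-04, -4.16777980e+01, -2.45807809e+01, -3.12652573e-04,
        1.10620604e-02, -9.07363528e-06]), 'position': array([ 0.24254299, -0.52074296,  0.23044221]), 'ee_rot': array([-9.22393067e-04,  9.76356981e-01,  2.16162412e-01, -8.60586295e-05]), 'contact_force': array([ 0.85104384, -0.23900494, -0.30476785]), 'moment': array([-0.0225501 ,  0.00799458, -0.07608447]), 'width': 0.08573732575191186}
-0.0187
scene {'fx': 506.9533368078148, 'fy': 506.9533368078148, 'cx': 312.79581824750414, 'cy': 246.31385757470733, 'rvec': array([ 0.88736707, -2.58245328,  1.01088163]), 'tvec': array([0.35242909, 0.36774831, 0.75787375])}
top {'fx': 572.5464546140655, 'fy': 572.5464546140655, 'cx': 314.35440252075335, 'cy': 235.31015136518215, 'rvec': array([ 2.13805285, -2.17862354,  0.17113025]), 'tvec': array([-0.11061574,  0.58385445,  1.00812295])}
wrist {'fx': 353.61003419671096, 'fy': 353.61003419671096, 'cx': 320.8632219226997, 'cy': 235.0837599585581, 'hand_eye': array([[-4.00930932e-04, -9.54781456e-01, -2.97308275e-01,
         7.60320812e-02],
       [ 9.99999768e-01, -2.19024046e-04, -6.45157763e-04,
         1.10931196e-03],
       [ 5.50867007e-04, -2.97308465e-01,  9.54781322e-01,
        -1.43096258e-01],
       [ 0.00000000e+00,  0.00000000e+00,  0.00000000e+00,
         1.00000000e+00]])}
```

View pics/scene0.png

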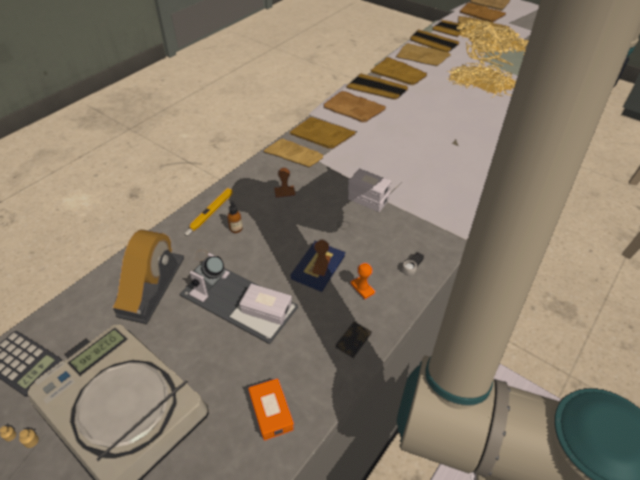

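View pics/top0.png

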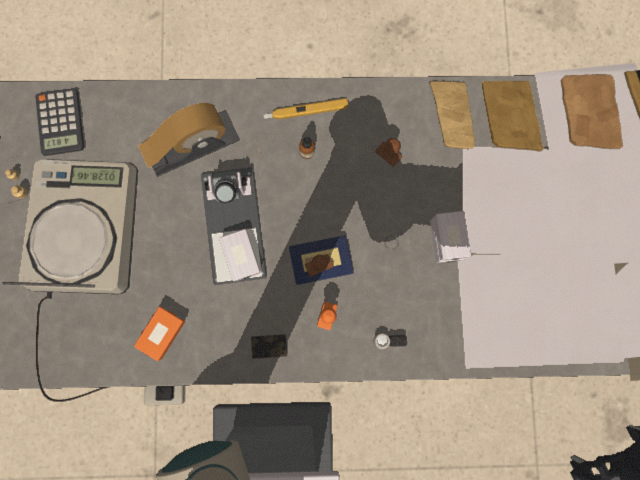

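View pics/wrist0.png

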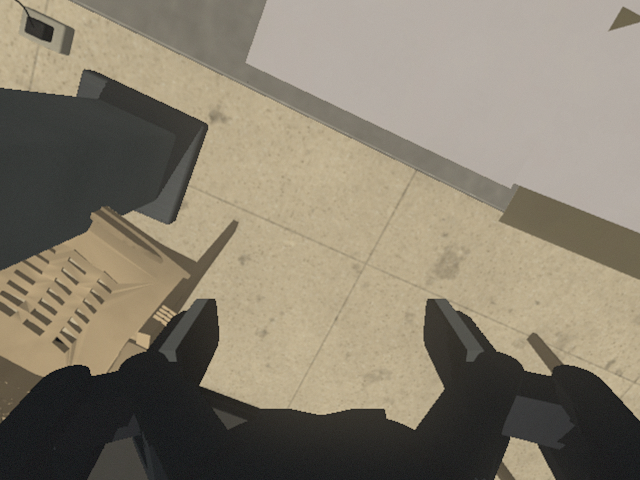

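```bash
cat > h.py <<'E'
import numpy as np, cv2
from rig import manip, eyes
from scipy.spatial.transform import Rotation as R
def cam(n, st=None):
    c=eyes.calibration(n); K=np.array([[c['fx'],0,c['cx']],[0,c['fy'],c['cy']],[0,0,1.]])
    if 'rvec' in c:
        Rm=R.from_rotvec(c['rvec']).as_matrix(); t=np.array(c['tvec'])
    else:
        q=st['ee_rot']; T=np.eye(4); T[:3,:3]=R.from_quat([q[1],q[2],q[3],q[0]]).as_matrix(); T[:3,3]=st['position']
        X=np.linalg.inv(T@np.array(c['hand_eye'])); Rm=X[:3,:3]; t=X[:3,3]
    return K,Rm,t
def pix2w(n,uv,z,st=None):
    K,Rm,t=cam(n,st); d=Rm.T@np.linalg.inv(K)@np.array([uv[0],uv[1],1.]); o=-Rm.T@t
    return o+d*(z-o[2])/d[2]
def w2pix(n,P,st=None):
    K,Rm,t=cam(n,st); p=(Rm@np.atleast_2d(P).T).T+t; p=p/p[:,2:]; return (K@p.T).T[:,:2]
def box(x,y,yaw,l,w,z0,z1):
    c,s=np.cos(yaw),np.sin(yaw); o=[]
    for z in (z0,z1):
        for a,b in ((1,1),(1,-1),(-1,-1),(-1,1)):
            o.append([x+c*a*l/2-s*b*w/2,y+s*a*l/2+c*b*w/2,z])
    return np.array(o)
def crop(img,u0,v0,u1,v1,f,name):
    cv2.imwrite(name,cv2.resize(img[v0:v1,u0:u1],None,fx=f,fy=f,interpolation=cv2.INTER_CUBIC))
E
python3 - <<'E'
from h import *
im=cv2.imread('pics/top0.png')
crop(im,190,150,290,290,4,'pics/c1.png'); 
crop(im,280,220,370,340,5,'pics/c2.png'); crop(im,410,190,500,280,6,'pics/c3.png')
print(pix2w('top',(237,254),0.042),pix2w('top',(450,237),.06),pix2w('top',(320,265),.017), pix2w('top',(328,316),.07))
im=cv2.imread('pics/scene0.png'); crop(im,170,160,430,320,3,'pics/c4.png')
E
```

```text
[0.54974896 0.0199189  0.042     ] [ 0.57172846 -0.36640711  0.06      ] [ 0.52906325 -0.13148799  0.017     ] [ 0.43476319 -0.14199356  0.07      ]
```

View pics/c1.png

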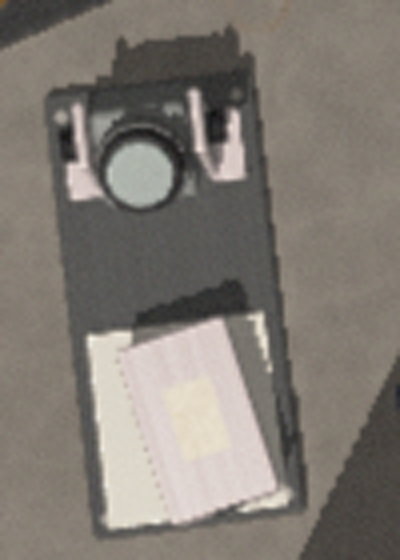

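View pics/c2.png

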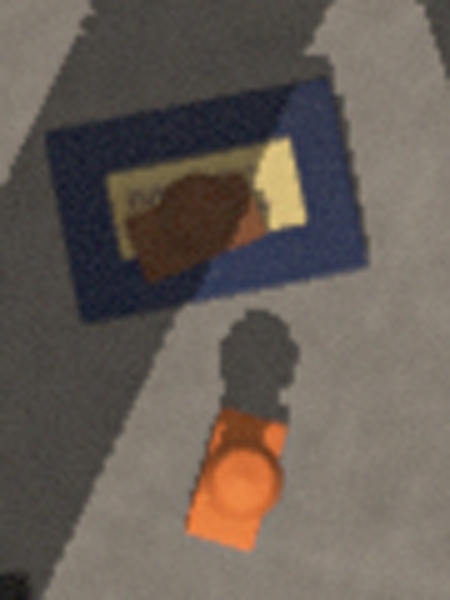

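View pics/c3.png

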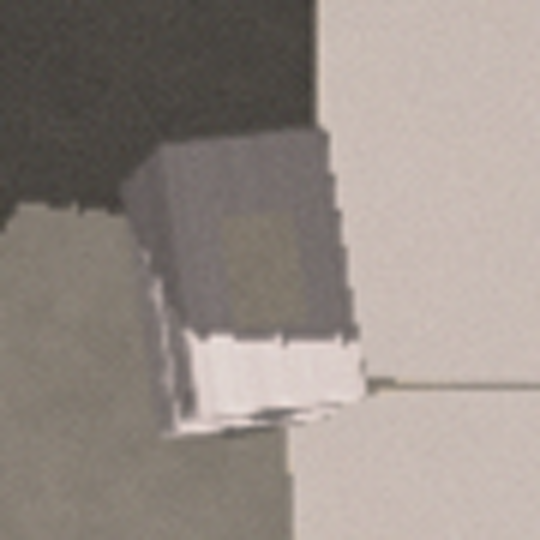

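View pics/c4.png

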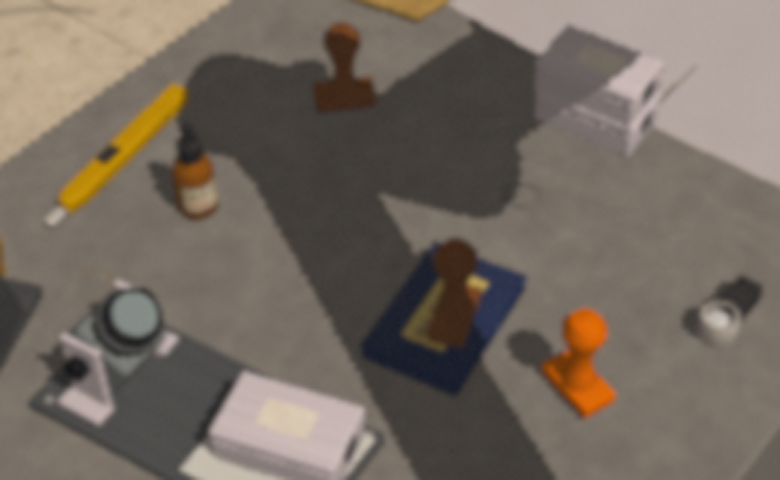

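Candidates for case_3: the metal case at top-view (237,254), lying on the light panel, and the orange one at (160,333) on the bench, which is the look-alike. The first fits, and the crop confirms it is grey metal on the panel. For the stamp, the brown one on the tin at (318,265) fits. The orange one at (328,316) and the brown one on the bench at (390,150) are not meant. The column is at (450,237), and I'll look at it first with the wrist camera.

servo_tool([
  {"slide": [0.043, -0.002, -0.002]},
  {"slide": [0.043, -0.002, -0.002]},
  {"slide": [0.043, -0.002, -0.002]},
  {"slide": [0.043, -0.002, -0.002]},
  {"slide": [0.043, -0.002, -0.002]},
  {"slide": [0.043, -0.002, -0.002]},
  {"slide": [0.043, -0.002, -0.002]},
  {"slide": [0.043, -0.002, -0.002]},
], hand=1)

```text
$.increments[0]: bad value
```

servo_tool([
  {"spin": 8},
  {"spin": 7},
  {"slide": [0, 0, 0]},
  {"slide": [0, 0, 0]},
])

```text
$.increments[0]: bad value
```

Run:
```python
from h import *
s=manip.get_state(); print(s['clock'],s['position'],s['ee_rot'],abs(s['qd']).max())
im=eyes.get_image('wrist'); cv2.imwrite('pics/w1.png',im)
```

```text
0.15 [ 0.24261746 -0.52089397  0.23065612] [-6.65478905e-04  9.76353478e-01  2.16179184e-01 -5.23608598e-05] 0.004360993560206118
```

View pics/w1.png

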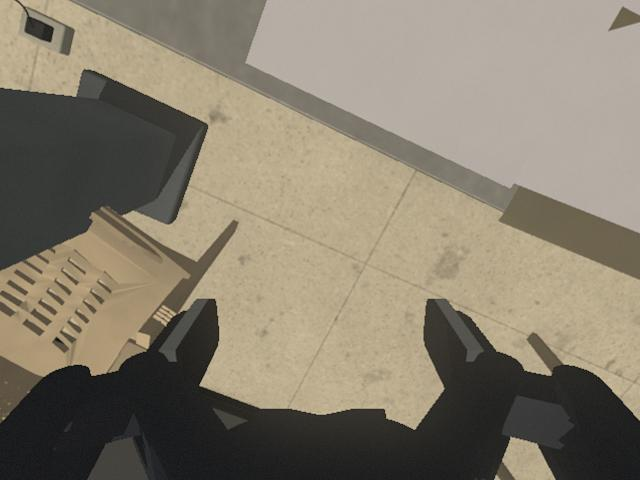

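Both keys are required in each row.

servo_tool([
  {"slide": [0.043, -0.002, -0.002], "spin": 0},
  {"slide": [0.043, -0.002, -0.002], "spin": 0},
  {"slide": [0.043, -0.002, -0.002], "spin": 0},
  {"slide": [0.043, -0.002, -0.002], "spin": 0},
  {"slide": [0.043, -0.002, -0.002], "spin": 0},
  {"slide": [0.043, -0.002, -0.002], "spin": 0},
  {"slide": [0.043, -0.002, -0.002], "spin": 0},
  {"slide": [0.043, -0.002, -0.002], "spin": 0},
], hand=1)

```text
clock: 1.0
position: [0.5492, -0.3604, 0.2472]
ee_rot: [-0.0, 0.976, 0.216, -0.0]
contact_force: [-0.0, -0.2, -0.1]
width: 0.0852
```

servo_tool([
  {"slide": [0, 0, 0], "spin": 8},
  {"slide": [0, 0, 0], "spin": 7},
  {"slide": [0, 0, 0], "spin": 0},
  {"slide": [0, 0, 0], "spin": 0},
])

```text
clock: 1.4
position: [0.5477, -0.3615, 0.2471]
ee_rot: [-0.0, 0.996, 0.088, -0.0]
contact_force: [0.5, 0.6, -0.5]
width: 0.0855
```

Run:
```python
from h import *
import pickle
s=manip.get_state(); print(s['clock'],s['position'],s['ee_rot'],abs(s['qd']).max())
im=eyes.get_image('wrist'); cv2.imwrite('pics/w1.png',im); pickle.dump(s,open('w1.pkl','wb'))
```

```text
1.4 [ 0.54767532 -0.36154151  0.2470537 ] [-1.32926840e-04  9.96113471e-01  8.80789576e-02 -1.82356674e-04] 0.006749013915922785
```

View pics/w1.png

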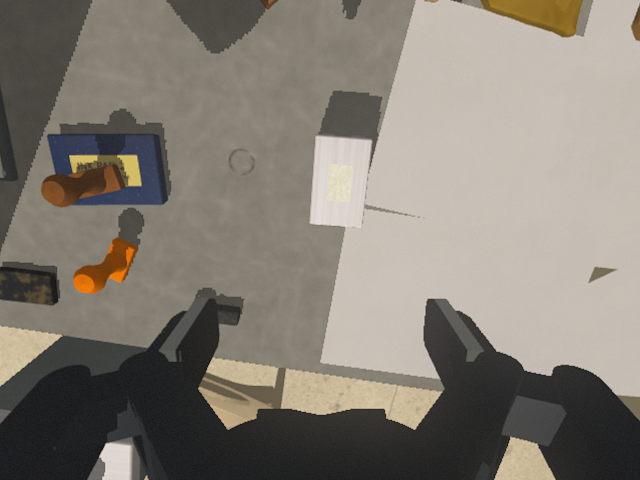

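Run:
```python
from h import *
im=cv2.imread('pics/w1.png'); crop(im,295,80,435,240,5,'pics/c5.png')
crop(im,20,100,180,300,3,'pics/c6.png')
```

```text
(no output)
```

View pics/c5.png

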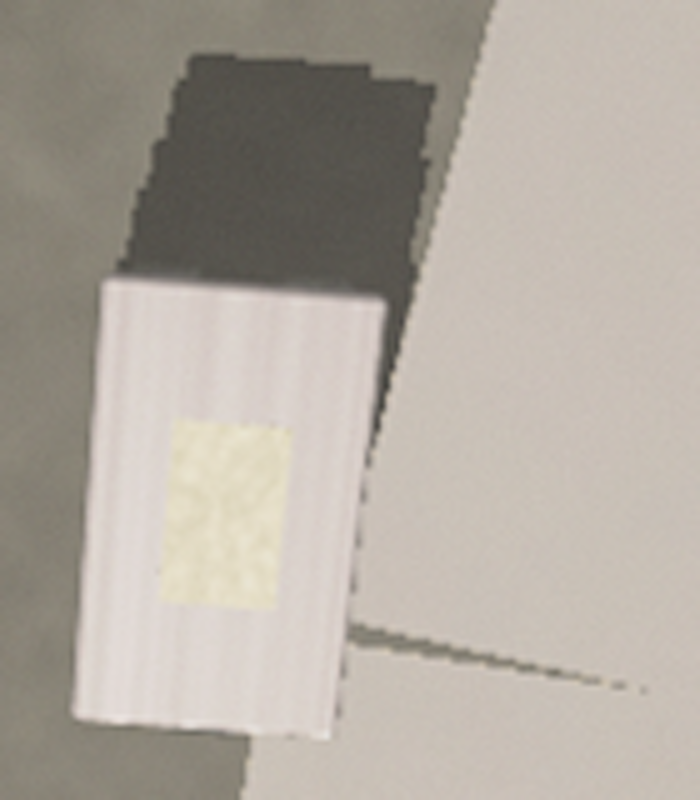

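View pics/c6.png

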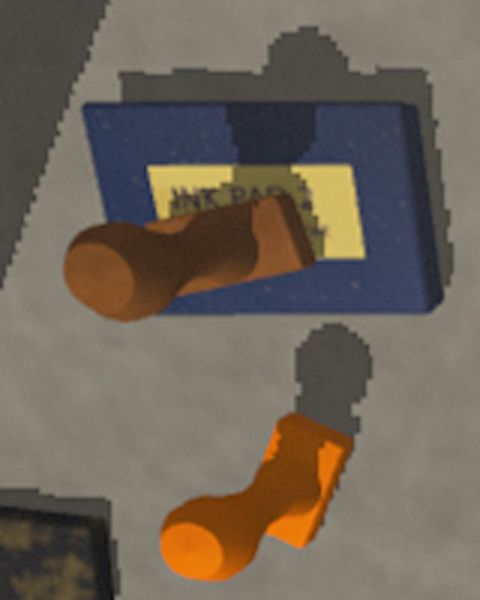

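Run:
```python
from h import *
import pickle
s=pickle.load(open('w1.pkl','rb'))
def rep(n,px,z,s=None):
    P=np.array([pix2w(n,p,z,s)[:2] for p in px]); c=P.mean(0)
    lg=(P[0]+P[1]-P[2]-P[3])/2; sh=(P[0]+P[3]-P[1]-P[2])/2
    print(n,c.round(4),'L',np.linalg.norm(lg).round(4),np.degrees(np.arctan2(lg[1],lg[0])).round(1),'W',np.linalg.norm(sh).round(4),np.degrees(np.arctan2(-sh[0],sh[1])).round(1))
rep('wrist',[(315.8,136),(371.8,139.6),(362,227.6),(310.2,223.6)],.06,s)
rep('top',[(436.7,214.2),(464.2,211.7),(469.5,246.2),(441.7,245.8)],.06)
# case3 top from c1 crop, (TL,TR,BR,BL) /4+(190,150)
f=lambda L:[(190+a/4,150+b/4) for a,b in L]
rep('top',f([(120,350),(222,320),(278,490),(178,524)]),.042)
# foot plate corners
rep('top',f([(47,93),(248,75),(305,510),(98,538)]),.010)
# panel
rep('top',f([(85,335),(262,312),(290,505),(105,530)]),.012)
g=lambda L:[(280+a/5,220+b/5) for a,b in L]
rep('top',g([(47,132),(330,76),(368,265),(84,323)]),.017)
w=lambda L:[(20+a/3,100+b/3) for a,b in L]
rep('wrist',w([(84,102),(408,103),(430,314),(112,312)]),.017,s)
print('lens', pix2w('top',(190+143/4,150+173/4),.085))
```

```text
wrist [ 0.5746 -0.3756] L 0.0824 6.0 W 0.0505 6.0
top [ 0.5855 -0.3726] L 0.061 5.7 W 0.0504 1.2
top [0.5476 0.0147] L 0.0832 18.0 W 0.0479 16.7
top [0.6079 0.03  ] L 0.2123 6.9 W 0.0965 5.5
top [0.5512 0.0245] L 0.0921 6.9 W 0.0851 6.6
top [ 0.5389 -0.1345] L 0.0725 9.9 W 0.1081 10.3
wrist [ 0.5389 -0.1358] L 0.0728 6.6 W 0.1119 9.8
lens [0.65353733 0.03468121 0.085     ]
```

servo_tool([
  {"slide": [0.008, -0.046, 0], "spin": 0},
  {"slide": [0.008, -0.046, 0], "spin": 0},
  {"slide": [0.008, -0.046, 0], "spin": 0},
  {"slide": [0.008, -0.046, 0], "spin": 0},
  {"slide": [0.008, -0.046, 0], "spin": 0},
  {"slide": [0.008, -0.046, 0], "spin": 0},
  {"slide": [0.008, -0.046, 0], "spin": 0},
  {"slide": [0.008, -0.046, 0], "spin": 0},
])

```text
clock: 2.25
position: [0.5468, 0.0133, 0.2476]
ee_rot: [0.0, 0.996, 0.087, 0.0]
contact_force: [0.9, 0.4, 0.5]
width: 0.0856
```

servo_tool([
  {"slide": [0, 0, 0.03], "spin": -7.4},
  {"slide": [0, 0, 0], "spin": 0},
  {"slide": [0, 0, 0], "spin": 0},
  {"slide": [0, 0, 0], "spin": 0},
])

```text
clock: 2.65
position: [0.5479, 0.0108, 0.2183]
ee_rot: [0.0, 0.989, 0.15, 0.001]
contact_force: [-0.8, -0.3, 0.7]
width: 0.0853
```

Run:
```python
from h import *
import pickle
s=manip.get_state(); print(s['clock'],s['position'],s['ee_rot'],abs(s['qd']).max())
im=eyes.get_image('wrist'); cv2.imwrite('pics/w2.png',im); pickle.dump(s,open('w2.pkl','wb'))
```

```text
2.65 [0.54785666 0.01075478 0.21830122] [3.63972398e-04 9.88750829e-01 1.49569739e-01 7.46925179e-04] 0.005957736697740707
```

View pics/w2.png

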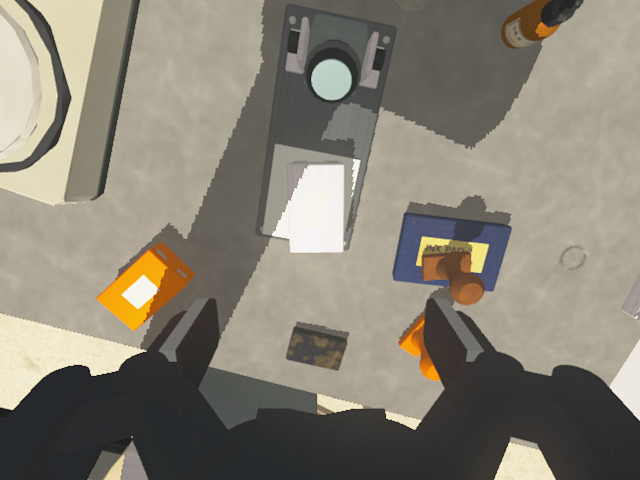

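Run:
```python
from h import *
im=cv2.imread('pics/w2.png'); crop(im,245,0,405,270,2.9,'pics/c7.png'); crop(im,275,150,365,265,6,'pics/c8.png')
crop(im,385,190,525,310,5,'pics/c9.png')
```

```text
(no output)
```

View pics/c7.png

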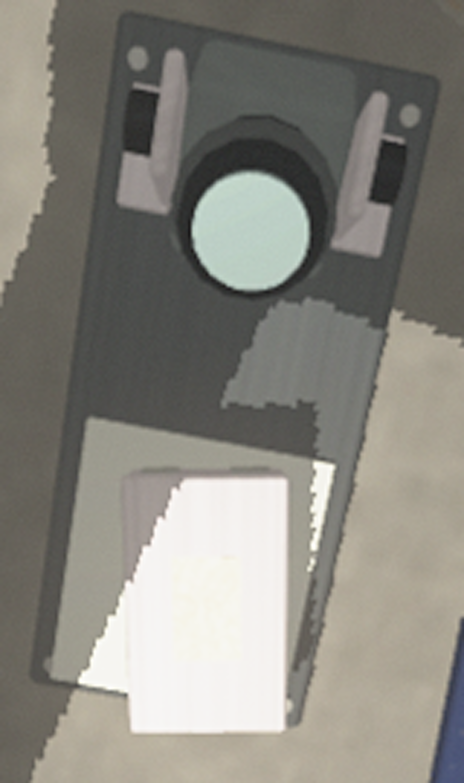

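View pics/c8.png

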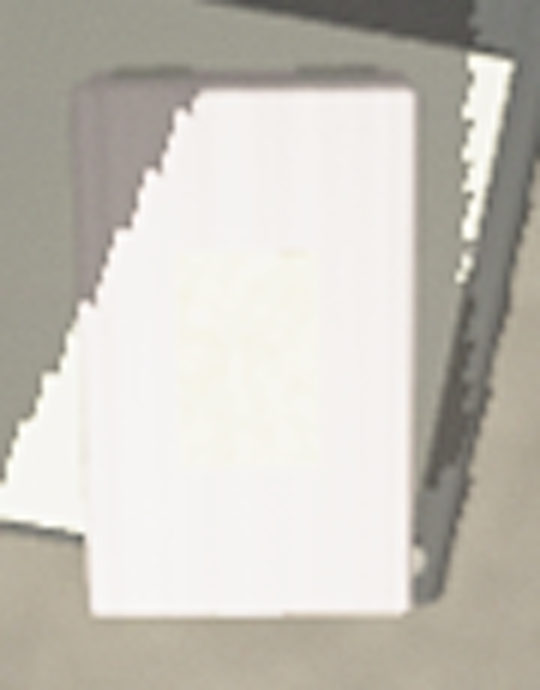

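View pics/c9.png

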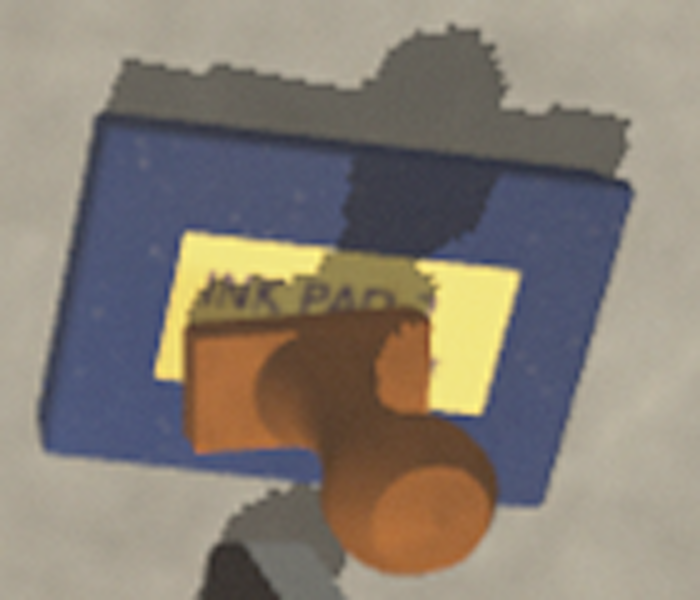

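```bash
cat >> h.py <<'E'
def rep(n,px,z,s=None):
    P=np.array([pix2w(n,p,z,s)[:2] for p in px]); c=P.mean(0)
    lg=(P[0]+P[1]-P[2]-P[3])/2; sh=(P[0]+P[3]-P[1]-P[2])/2
    print(n,c.round(4),'L',np.linalg.norm(lg).round(4),np.degrees(np.arctan2(lg[1],lg[0])).round(1),'W',np.linalg.norm(sh).round(4),np.degrees(np.arctan2(-sh[0],sh[1])).round(1))
def go(s,tgt,yaw):
    q=s['ee_rot']; M=R.from_quat([q[1],q[2],q[3],q[0]]).as_matrix()
    d=M.T@(np.array(tgt)-s['position']); y=np.degrees(np.arctan2(M[1,0],M[0,0]))
    print('yaw',y.round(2),'slide',d.round(4),'spin',round(y-yaw,2))
E
python3 - <<'E'
from h import *
import pickle
s=pickle.load(open('w2.pkl','rb'))
f=lambda L,x,y,k:[(x+a/k,y+b/k) for a,b in L]
rep('wrist',f([(82,90),(413,90),(410,612),(92,612)],275,150,6),.042,s)
rep('wrist',f([(90,418),(335,463),(280,730),(50,680)],245,0,2.9),.012,s)
rep('wrist',f([(122,12),(438,78),(298,727),(32,682)],245,0,2.9),.010,s)
rep('wrist',f([(100,118),(630,185),(540,505),(45,450)],385,190,5),.017,s)
print('lens',pix2w('wrist',(245+250/2.9,230/2.9),.085,s))
P=[pix2w('wrist',p,.028,s) for p in f([(190,332),(428,316),(197,452)],385,190,5)]
print('foot',P, np.linalg.norm(P[0]-P[1]),np.linalg.norm(P[0]-P[2]))
d=P[0]-P[1];print(np.degrees(np.arctan2(-d[0],d[1])),(P[1]+P[2])/2)
print('stamp top',pix2w('wrist',(385+433/5,190+517/5),.089,s))
go(s,[.5476,.0147,.1],17.5)
E
```

```text
wrist [0.5481 0.0139] L 0.0824 17.3 W 0.05 17.2
wrist [0.5499 0.0216] L 0.0944 6.7 W 0.0836 5.6
wrist [0.6082 0.0289] L 0.2126 6.9 W 0.0972 6.9
wrist [ 0.539  -0.1342] L 0.0723 11.4 W 0.1085 10.1
lens [0.65330169 0.03447817 0.085     ]
foot [array([ 0.5308951 , -0.10316521,  0.028     ]), array([ 0.54818717, -0.14751171,  0.028     ]), array([ 0.50682955, -0.11447014,  0.028     ])] 0.04759861139770148 0.026588565622764567
21.302345628184344 [ 0.52750836 -0.13099093  0.028     ]
stamp top [ 0.52831061 -0.13053693  0.089     ]
yaw 17.2 slide [ 0.0008 -0.004   0.1183] spin -0.3
```

servo_tool([
  {"slide": [0.001, -0.0037, 0.045], "spin": 0},
  {"slide": [0, 0, 0.045], "spin": 0},
  {"slide": [0, 0, 0.04], "spin": 0},
  {"slide": [0, 0, 0.035], "spin": 0},
  {"slide": [0, 0, 0.02], "spin": 0},
  {"slide": [0, 0, 0.015], "spin": 0},
  {"slide": [0, 0, 0], "spin": 0},
  {"slide": [0, 0, 0], "spin": 0},
])

```text
clock: 3.5
position: [0.548, 0.0149, 0.018]
ee_rot: [0.0, 0.989, 0.15, 0.001]
contact_force: [-0.1, 0.3, 0.1]
width: 0.0856
```

Run:
```python
from h import *
s=manip.get_state(); print(s['clock'],s['position'],s['ee_rot'],s['contact_force']); go(s,[.5478,.0143,.017],17.3)
cv2.imwrite('pics/w3.png',eyes.get_image('wrist'))
```

```text
3.5 [0.5479529  0.01494975 0.0179712 ] [2.09640469e-04 9.88651938e-01 1.50223040e-01 5.83603163e-04] [-0.0697247   0.31219616  0.07613529]
yaw 17.28 slide [-0.0003  0.0006  0.001 ] spin -0.02
```

View pics/w3.png

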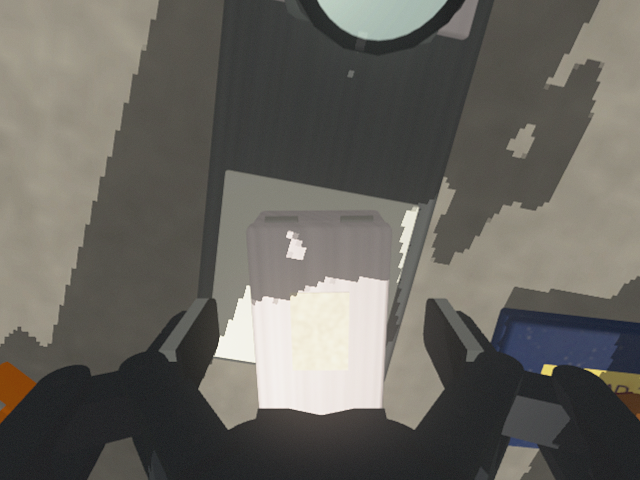

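The case sits centred between the fingers: edges at columns 250 and 390, finger tips at 215 and 427. Closing.

servo_tool([
  {"slide": [0, 0, 0], "spin": 0},
  {"slide": [0, 0, 0], "spin": 0},
  {"slide": [0, 0, 0], "spin": 0},
  {"slide": [0, 0, 0], "spin": 0},
  {"slide": [0, 0, 0], "spin": 0},
  {"slide": [0, 0, 0], "spin": 0},
], hand=0, newtons=50)

```text
clock: 4.15
position: [0.5478, 0.0156, 0.0185]
ee_rot: [0.0, 0.989, 0.151, 0.001]
contact_force: [-1.0, -0.6, 6.2]
width: 0.0506
```

servo_tool([
  {"slide": [0, 0, -0.02], "spin": 0},
  {"slide": [0, 0, -0.035], "spin": 0},
  {"slide": [0, 0, -0.035], "spin": 0},
  {"slide": [0, 0, -0.035], "spin": 0},
  {"slide": [0, 0, -0.035], "spin": 0},
  {"slide": [0, 0, -0.015], "spin": 0},
  {"slide": [0, 0, 0], "spin": 0},
  {"slide": [0, 0, 0], "spin": 0},
])

```text
clock: 4.95
position: [0.5463, 0.0159, 0.1916]
ee_rot: [-0.0, 0.989, 0.151, -0.001]
contact_force: [0.6, 0.5, -2.3]
width: 0.051
```

Run:
```python
from h import *
import pickle
s=manip.get_state(); print(s['clock'],s['position'],s['ee_rot'],s['contact_force'],s['width']); 
im=eyes.get_image('wrist'); cv2.imwrite('pics/w4.png',im); pickle.dump(s,open('w4.pkl','wb'))
go(s,[.5746,-.3756,.20],6)
```

```text
4.95 [0.54629723 0.0158968  0.19162054] [-9.35663487e-05  9.88531205e-01  1.51015814e-01 -5.21288869e-04] [ 0.64330546  0.4577713  -2.30304593] 0.05096160598172506
yaw 17.37 slide [-0.0899  0.3821 -0.0084] spin 11.37
```

View pics/w4.png

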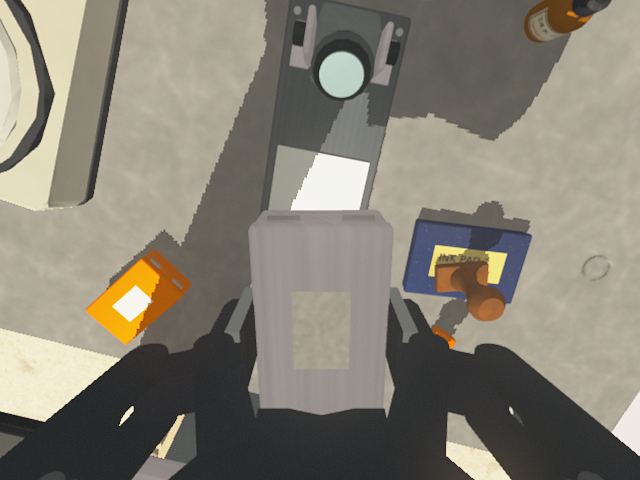

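Run:
```python
from h import *
import pickle
s=pickle.load(open('w4.pkl','rb'));
q=s['ee_rot']; M=R.from_quat([q[1],q[2],q[3],q[0]]).as_matrix()
z=s['position'][2]-.0065+.030
for p in [(250,224),(391,224),(292,292),(350,292),(294,368),(349,368)]:
    print(p,(M.T@(pix2w('wrist',p,z,s)-s['position'])).round(4))
s1=pickle.load(open('w1.pkl','rb'))
P=box(.5746,-.3756,np.radians(6),.084,.052,0,.06)
for n,im,ss,c in (('top','top0',None,(410,190,500,280)),('wrist','w1',s1,(295,80,435,240))):
    I=cv2.imread(f'pics/{im}.png'); k=5
    I=cv2.resize(I[c[1]:c[3],c[0]:c[2]],None,fx=k,fy=k,interpolation=cv2.INTER_CUBIC)
    p=((w2pix(n,P,ss)-np.array(c[:2])+.5)*k).astype(int)
    cv2.polylines(I,[p[4:]],True,(0,0,255)); cv2.polylines(I,[p[:4]],True,(255,0,0))
    cv2.imwrite(f'pics/ov_{n}.png',I)
a=cv2.imread('pics/ov_top.png');b=cv2.imread('pics/ov_wrist.png')
h=max(a.shape[0],b.shape[0]); o=np.zeros((h,a.shape[1]+b.shape[1],3),np.uint8); o[:a.shape[0],:a.shape[1]]=a; o[:b.shape[0],a.shape[1]:]=b
cv2.imwrite('pics/ov1.png',cv2.resize(o,None,fx=.7,fy=.7))
```

```text
(250, 224) [ 0.043  -0.0238 -0.0235]
(391, 224) [ 0.043   0.0256 -0.0236]
(292, 292) [ 0.0167 -0.0097 -0.0235]
(350, 292) [ 0.0167  0.0119 -0.0235]
(294, 368) [-0.0169 -0.0098 -0.0235]
(349, 368) [-0.0169  0.0123 -0.0235]
```

View pics/ov1.png

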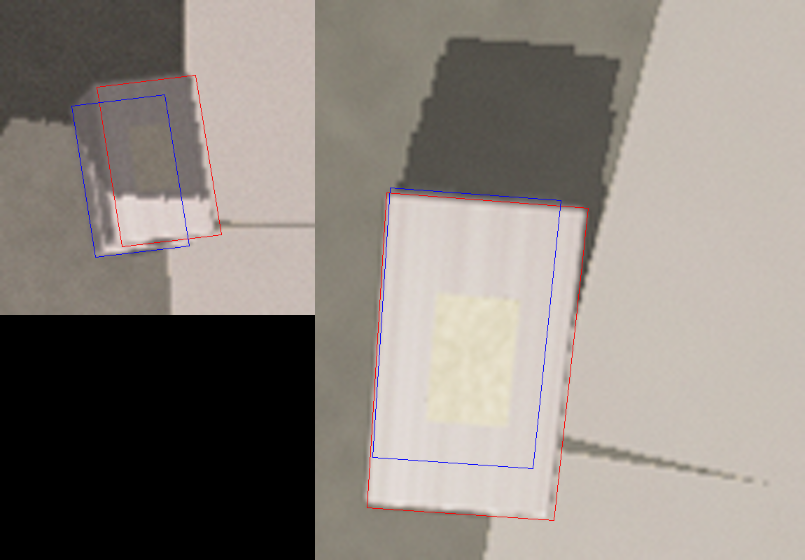

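servo_tool([
  {"slide": [-0.0113, 0.0476, 0], "spin": 0},
  {"slide": [-0.0113, 0.0476, 0], "spin": 0},
  {"slide": [-0.0113, 0.0476, 0], "spin": 0},
  {"slide": [-0.0113, 0.0476, 0], "spin": 0},
  {"slide": [-0.0113, 0.0476, 0], "spin": 0},
  {"slide": [-0.0113, 0.0476, 0], "spin": 0},
  {"slide": [-0.0113, 0.0476, 0], "spin": 0},
  {"slide": [-0.0113, 0.0476, 0], "spin": 0},
])

```text
clock: 5.8
position: [0.5734, -0.376, 0.1897]
ee_rot: [-0.002, 0.989, 0.151, -0.001]
contact_force: [1.3, -0.4, -0.2]
width: 0.0512
```

servo_tool([
  {"slide": [0, 0, 0], "spin": 5.7},
  {"slide": [0, 0, 0], "spin": 5.7},
  {"slide": [0, 0, 0.04], "spin": 0},
  {"slide": [0, 0, 0.04], "spin": 0},
  {"slide": [0, 0, 0], "spin": 0},
  {"slide": [0, 0, 0], "spin": 0},
  {"slide": [0, 0, 0], "spin": 0},
  {"slide": [0, 0, 0], "spin": 0},
])

```text
clock: 6.6
position: [0.5757, -0.3755, 0.1147]
ee_rot: [0.001, 0.999, 0.052, 0.002]
contact_force: [-0.2, 0.1, -1.9]
width: 0.0508
```

Run:
```python
from h import *
import pickle
s=manip.get_state(); print(s['clock'],s['position'],s['ee_rot'],s['contact_force'],s['width']); 
im=eyes.get_image('wrist'); cv2.imwrite('pics/w5.png',im); pickle.dump(s,open('w5.pkl','wb'))
go(s,[.574,-.3747,.068],6)
im=eyes.get_image('scene'); crop(im,250,80,450,240,4,'pics/s5.png')
```

```text
6.6 [ 0.57568503 -0.37552278  0.11465974] [0.00145168 0.99863663 0.05215596 0.00158812] [-0.21063372  0.11459293 -1.87909057] 0.05080375767799574
yaw 5.98 slide [-0.0017 -0.0011  0.0467] spin -0.02
```

View pics/w5.png

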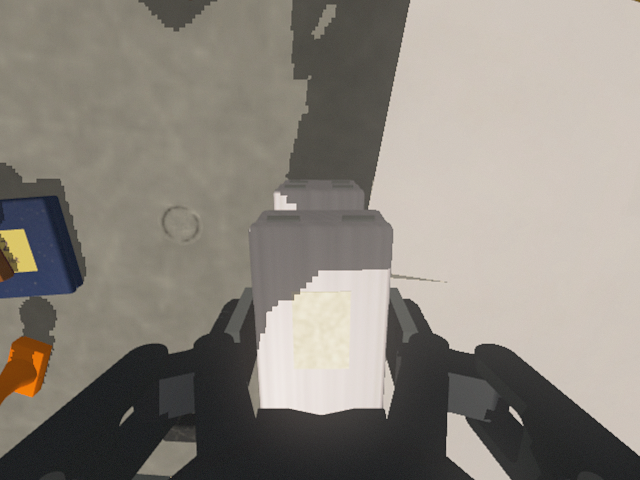

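View pics/s5.png

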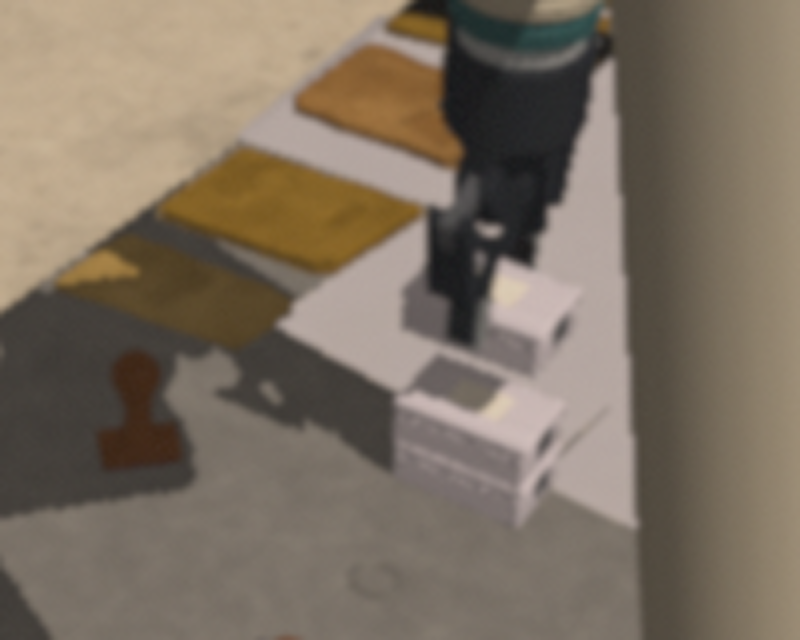

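Run:
```python
from h import *
im=cv2.imread('pics/w5.png'); crop(im,240,165,400,245,5,'pics/c10.png')
```

```text
(no output)
```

View pics/c10.png

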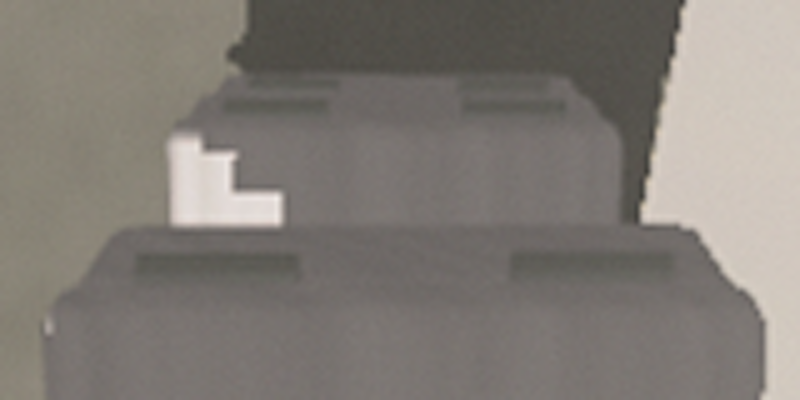

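Run:
```python
from h import *
import pickle
s=pickle.load(open('w5.pkl','rb'));q=s['ee_rot']; M=R.from_quat([q[1],q[2],q[3],q[0]]).as_matrix()
z=s['position'][2]-.0065+.030
for p,zz in [((249,225),z),((392.8,225),z),((274.4,190),.06),((364.4,190),.06)]:
    print(p,(M.T@(pix2w('wrist',p,zz,s)-s['position'])).round(4))
```

```text
(249, 225) [ 0.0428 -0.0243 -0.0234]
(392.8, 225) [ 0.0428  0.0263 -0.0233]
(274.4, 190) [ 0.0414 -0.0253  0.0547]
(364.4, 190) [0.0413 0.0255 0.0549]
```

servo_tool([
  {"slide": [-0.0016, -0.001, 0.015], "spin": 0},
  {"slide": [0, 0, 0.015], "spin": 0},
  {"slide": [0, 0, 0.01], "spin": 0},
  {"slide": [0, 0, 0.004], "spin": 0},
  {"slide": [0, 0, 0.002], "spin": 0},
  {"slide": [0, 0, 0], "spin": 0},
  {"slide": [0, 0, 0], "spin": 0},
  {"slide": [0, 0, 0], "spin": 0},
])

```text
clock: 7.5
position: [0.573, -0.3741, 0.0669]
ee_rot: [0.0, 0.999, 0.052, 0.0]
contact_force: [-0.6, 0.1, -1.2]
width: 0.0509
```

Run:
```python
from h import *
s=manip.get_state(); print(s['clock'],s['position'],s['ee_rot'],s['contact_force'],s['width']); 
go(s,[.574,-.3747,.0665],6)
```

```text
7.5 [ 0.57303374 -0.37406638  0.06685913] [4.10221144e-04 9.98642285e-01 5.20889018e-02 4.06614712e-04] [-0.55649817  0.08805841 -1.1854436 ] 0.050913640526853904
yaw 5.97 slide [0.0009 0.0007 0.0004] spin -0.03
```

servo_tool([
  {"slide": [0.0008, 0.0006, 0], "spin": 0},
  {"slide": [0, 0, 0.0007], "spin": 0},
  {"slide": [0, 0, 0.0007], "spin": 0},
  {"slide": [0, 0, 0], "spin": 0},
  {"slide": [0, 0, 0], "spin": 0},
])

```text
clock: 8.0
position: [0.5739, -0.3746, 0.0665]
ee_rot: [0.001, 0.999, 0.052, 0.001]
contact_force: [-1.2, 0.7, 5.8]
width: 0.051
```

Run:
```python
from h import *
s=manip.get_state(); print(s['clock'],s['position'],s['contact_force'],s['width']);
```

```text
8.0 [ 0.57389318 -0.37460744  0.06652844] [-1.21481636  0.66594892  5.81110384] 0.0510374084804704
```

Contact at z 0.0665, about 6 N. Releasing and rising.

servo_tool([
  {"slide": [0, 0, 0], "spin": 0},
  {"slide": [0, 0, 0], "spin": 0},
  {"slide": [0, 0, 0], "spin": 0},
  {"slide": [0, 0, 0], "spin": 0},
  {"slide": [0, 0, 0], "spin": 0},
], hand=1)

```text
clock: 8.5
position: [0.5735, -0.3743, 0.0647]
ee_rot: [-0.0, 0.999, 0.052, -0.0]
contact_force: [0.1, -0.2, 0.4]
width: 0.0853
```

servo_tool([
  {"slide": [0, 0, -0.015], "spin": 0},
  {"slide": [0, 0, -0.03], "spin": 0},
  {"slide": [0, 0, -0.045], "spin": 0},
  {"slide": [0, 0, -0.045], "spin": 0},
  {"slide": [0, 0, -0.04], "spin": 0},
  {"slide": [0, 0, 0], "spin": 0},
  {"slide": [0, 0, 0], "spin": 0},
])

```text
clock: 9.2
position: [0.5739, -0.3746, 0.2412]
ee_rot: [0.001, 0.999, 0.052, 0.001]
contact_force: [0.4, -0.7, 0.1]
width: 0.0854
```

Run:
```python
from h import *
import pickle
s=manip.get_state(); print(s['clock'],s['position'],s['contact_force'],s['width']); 
im=eyes.get_image('wrist'); cv2.imwrite('pics/w6.png',im); pickle.dump(s,open('w6.pkl','wb'))
crop(im,270,120,370,250,4.5,'pics/c11.png')
im=eyes.get_image('scene'); crop(im,300,130,420,230,6,'pics/s6.png')
go(s,[.528,-.131,.2],21.5)
```

```text
9.2 [ 0.57389434 -0.37458582  0.24122142] [ 0.44861698 -0.69438693  0.08035752] 0.08543186659459077
yaw 5.97 slide [-0.0204 -0.2471  0.0407] spin -15.53
```

View pics/c11.png

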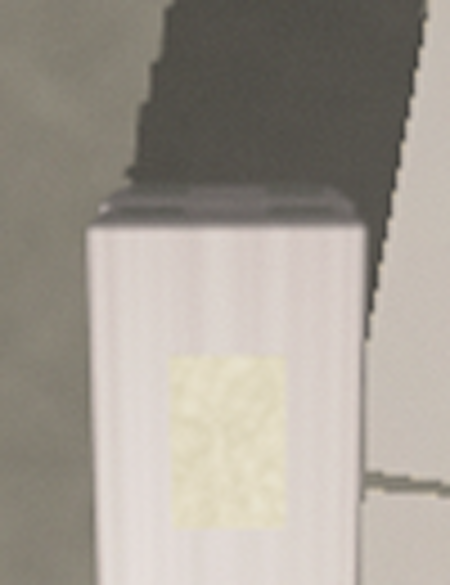

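View pics/s6.png

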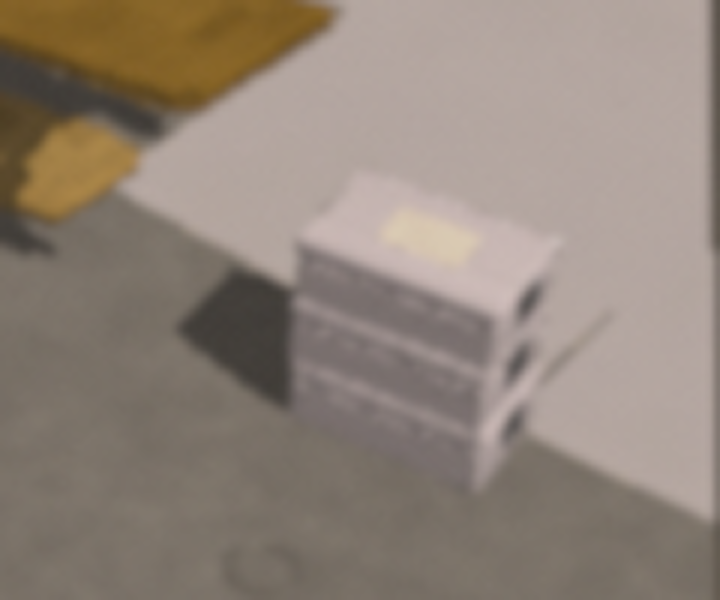

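servo_tool([
  {"slide": [-0.004, -0.0412, 0], "spin": 0},
  {"slide": [-0.004, -0.0412, 0], "spin": 0},
  {"slide": [-0.003, -0.0412, 0], "spin": 0},
  {"slide": [-0.003, -0.0412, 0], "spin": 0},
  {"slide": [-0.003, -0.0412, 0], "spin": 0},
  {"slide": [-0.003, -0.0412, 0], "spin": 0},
  {"slide": [0, 0, 0], "spin": -7.8},
  {"slide": [0, 0, 0.02], "spin": -7.7},
])

```text
clock: 10.1
position: [0.5285, -0.1293, 0.2204]
ee_rot: [0.001, 0.982, 0.19, 0.001]
contact_force: [0.6, -0.9, 0.3]
width: 0.0854
```

servo_tool([
  {"slide": [0, 0, 0.02], "spin": 0},
  {"slide": [0, 0, 0], "spin": 0},
  {"slide": [0, 0, 0], "spin": 0},
])

```text
clock: 10.4
position: [0.5273, -0.1303, 0.1987]
ee_rot: [-0.001, 0.983, 0.186, -0.001]
contact_force: [0.4, 0.3, -0.1]
width: 0.0853
```

Run:
```python
from h import *
import pickle
s=manip.get_state(); print(s['clock'],s['position'],s['ee_rot'],s['width']); 
im=eyes.get_image('wrist'); cv2.imwrite('pics/w7.png',im); pickle.dump(s,open('w7.pkl','wb'))
crop(im,240,130,400,330,3,'pics/c12.png')
go(s,[.528,-.131,.052],21.5)
```

```text
10.4 [ 0.52727529 -0.13031652  0.19866248] [-7.93089754e-04  9.82523289e-01  1.86133118e-01 -1.34885864e-03] 0.08533840687880573
yaw 21.45 slide [0.0008 0.0012 0.1467] spin -0.05
```

View pics/w7.png

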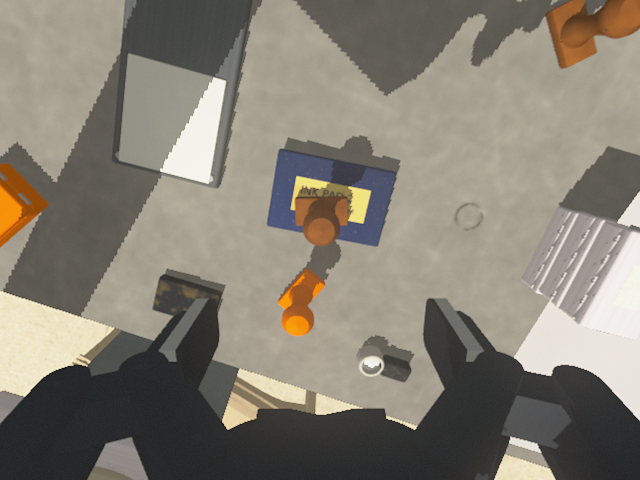

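View pics/c12.png

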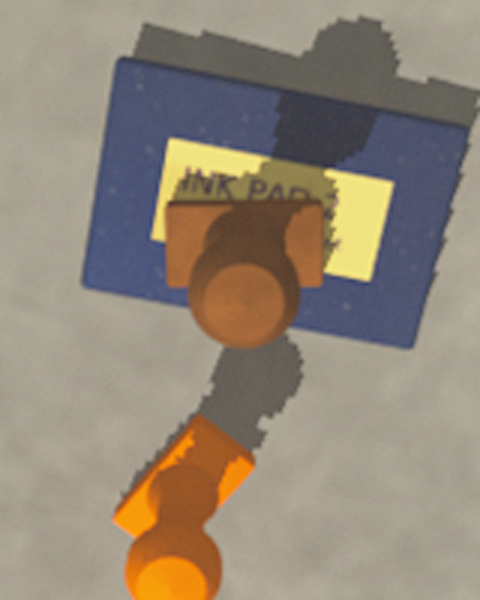

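servo_tool([
  {"slide": [0.0008, 0.0008, 0.04], "spin": 0},
  {"slide": [0, 0, 0.04], "spin": 0},
  {"slide": [0, 0, 0.035], "spin": 0},
  {"slide": [0, 0, 0.02], "spin": 0},
  {"slide": [0, 0, 0.011], "spin": 0},
  {"slide": [0, 0, 0], "spin": 0},
  {"slide": [0, 0, 0], "spin": 0},
])

```text
clock: 11.15
position: [0.5302, -0.1315, 0.055]
ee_rot: [0.001, 0.983, 0.186, 0.001]
contact_force: [-0.1, 0.2, -0.5]
width: 0.0852
```

Run:
```python
from h import *
s=manip.get_state(); print(s['clock'],s['position'],s['contact_force'],s['width']); 
im=eyes.get_image('wrist'); cv2.imwrite('pics/w8.png',im)
go(s,[.528,-.131,.052],21.5)
```

```text
11.15 [ 0.53016719 -0.13153082  0.05502576] [-0.13377497  0.20425766 -0.53089569] 0.08518691974675265
yaw 21.46 slide [-0.0018 -0.0013  0.003 ] spin -0.04
```

View pics/w8.png

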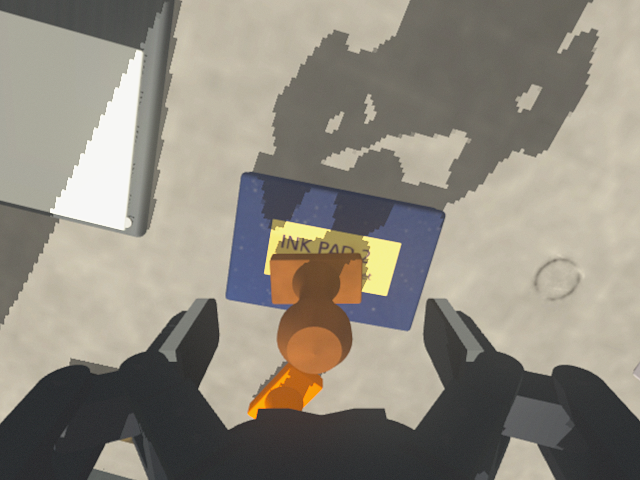

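servo_tool([
  {"slide": [-0.0018, -0.0012, 0.003], "spin": 0},
  {"slide": [0, 0, 0], "spin": 0},
  {"slide": [0, 0, 0], "spin": 0},
])

```text
clock: 11.5
position: [0.527, -0.1306, 0.0514]
ee_rot: [0.0, 0.983, 0.186, 0.0]
contact_force: [0.1, 0.2, -0.6]
width: 0.0853
```

servo_tool([
  {"slide": [0, 0, 0], "spin": 0},
  {"slide": [0, 0, 0], "spin": 0},
  {"slide": [0, 0, 0], "spin": 0},
  {"slide": [0, 0, 0], "spin": 0},
  {"slide": [0, 0, 0], "spin": 0},
  {"slide": [0, 0, 0], "spin": 0},
  {"slide": [0, 0, 0], "spin": 0},
  {"slide": [0, 0, 0], "spin": 0},
], hand=0, newtons=20)

```text
clock: 12.3
position: [0.5269, -0.1306, 0.0509]
ee_rot: [0.0, 0.982, 0.186, 0.0]
contact_force: [-0.9, 0.8, 1.0]
width: 0.0278
```

Run:
```python
from h import *
s=manip.get_state(); print(s['clock'],s['position'],s['contact_force'],s['width']); 
im=eyes.get_image('wrist'); cv2.imwrite('pics/w9.png',im)
go(s,[.598,-.1246,.09],10)
```

```text
12.3 [ 0.52691058 -0.13055844  0.05092679] [-0.90649834  0.84867309  1.03543347] 0.027760606434038642
yaw 21.47 slide [ 0.0683  0.0205 -0.0391] spin 11.47
```

View pics/w9.png

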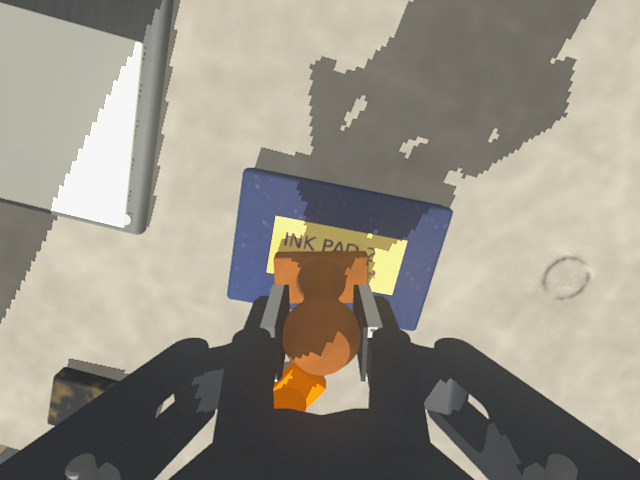

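servo_tool([
  {"slide": [0, 0, -0.02], "spin": 0},
  {"slide": [0, 0, -0.02], "spin": 0},
  {"slide": [0.023, 0.007, 0], "spin": 0},
  {"slide": [0.023, 0.007, 0], "spin": 0},
  {"slide": [0.022, 0.0065, 0], "spin": 0},
  {"slide": [0, 0, 0], "spin": 5.7},
  {"slide": [0, 0, 0], "spin": 5.7},
  {"slide": [0, 0, 0], "spin": 0},
])

```text
clock: 13.15
position: [0.5976, -0.1246, 0.0904]
ee_rot: [-0.0, 0.996, 0.088, -0.0]
contact_force: [0.7, 0.2, -0.1]
width: 0.0284
```

Run:
```python
from h import *
s=manip.get_state(); print(s['clock'],s['position'],s['contact_force'],s['width']); 
im=eyes.get_image('wrist'); cv2.imwrite('pics/w10.png',im)
im=eyes.get_image('scene'); crop(im,230,180,430,330,4,'pics/s10.png')
go(s,[.598,-.1246,.041],10)
```

```text
13.15 [ 0.59758703 -0.12458642  0.09043336] [ 0.74018953  0.18572404 -0.13718773] 0.02841989363714214
yaw 10.09 slide [0.0004 0.0001 0.0494] spin 0.09
```

View pics/w10.png

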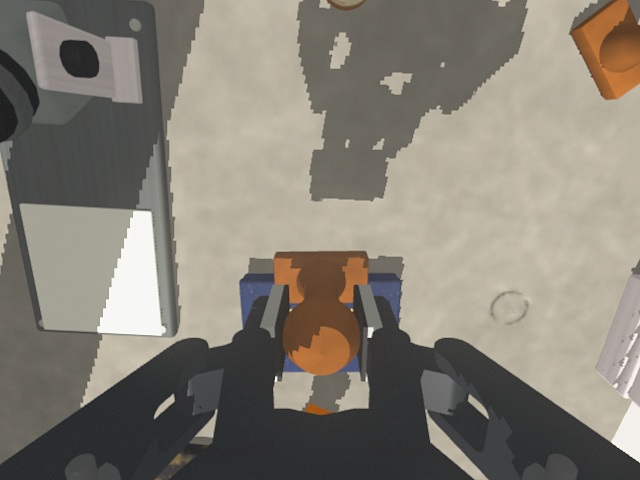

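View pics/s10.png

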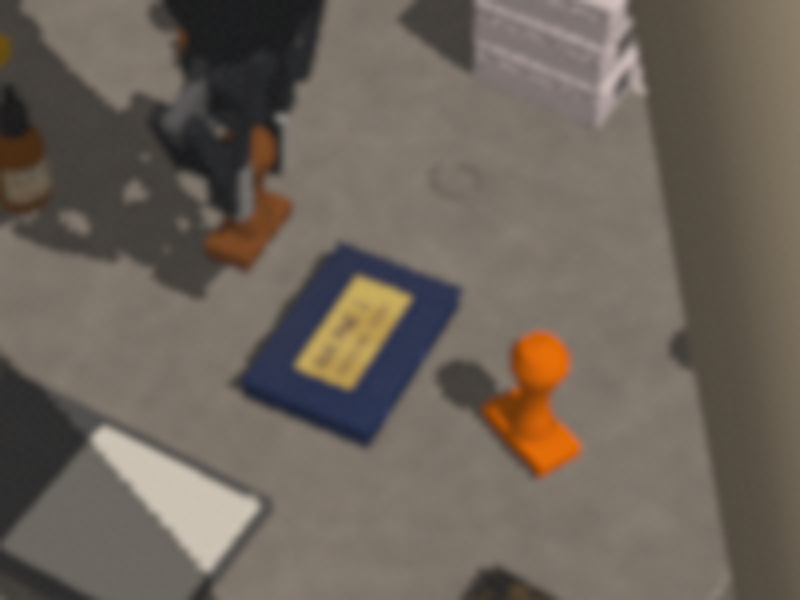

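servo_tool([
  {"slide": [0, 0, 0.025], "spin": 0},
  {"slide": [0, 0, 0.024], "spin": 0},
  {"slide": [0, 0, 0], "spin": 0},
  {"slide": [0, 0, 0], "spin": 0},
  {"slide": [-0.005, 0, 0], "spin": 0},
  {"slide": [-0.005, 0, 0], "spin": 0},
  {"slide": [-0.005, 0, 0], "spin": 0},
  {"slide": [0, 0, 0], "spin": 0},
])

```text
clock: 14.05
position: [0.5846, -0.1276, 0.0435]
ee_rot: [0.001, 0.996, 0.087, 0.003]
contact_force: [3.4, 2.3, 1.3]
width: 0.0282
```

Run:
```python
from h import *
s=manip.get_state(); print(s['clock'],s['position'],s['contact_force'],s['moment'],s['width']); 
im=eyes.get_image('wrist'); cv2.imwrite('pics/w11.png',im[200:420,200:440])
im=eyes.get_image('scene'); crop(im,250,180,390,300,5.5,'pics/s11.png')
go(s,[.598,-.1246,.041],10)
```

```text
14.05 [ 0.58460297 -0.12756817  0.04346472] [3.38118218 2.25004612 1.34861907] [ 0.24912198 -0.69979518  0.04114628] 0.02818797981562685
yaw 10.03 slide [ 0.0137 -0.0006  0.0025] spin 0.03
```

View pics/w11.png

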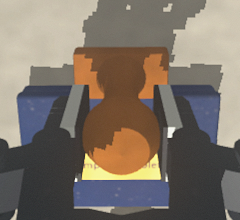

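View pics/s11.png

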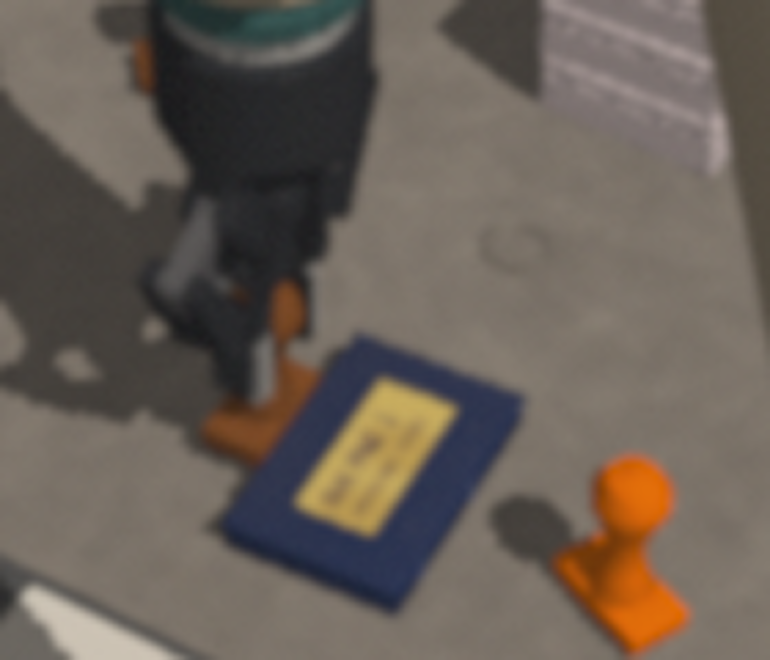

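servo_tool([
  {"slide": [-0.004, 0, 0.001], "spin": 0},
  {"slide": [-0.004, 0, 0], "spin": 0},
  {"slide": [-0.004, 0, 0], "spin": 0},
  {"slide": [-0.003, 0, 0], "spin": 0},
  {"slide": [0, 0, 0], "spin": 0},
  {"slide": [0, 0, 0], "spin": 0},
])

```text
clock: 14.75
position: [0.5695, -0.1306, 0.0416]
ee_rot: [0.001, 0.996, 0.088, 0.001]
contact_force: [4.5, -0.7, 3.2]
width: 0.0283
```

Run:
```python
from h import *
s=manip.get_state(); print(s['clock'],s['position'],s['contact_force'],s['moment'],s['width']); 
im=eyes.get_image('wrist'); crop(im,220,200,420,400,3,'pics/w12.png')
im=eyes.get_image('scene'); crop(im,250,180,390,300,5.5,'pics/s12.png')
go(s,[.598,-.1246,.041],10)
```

```text
14.75 [ 0.56954787 -0.13062975  0.04164417] [ 4.49862055 -0.67177726  3.2137227 ] [-0.083015   -0.92509475 -0.04321029] 0.028258492828575493
yaw 10.07 slide [ 0.0291 -0.001   0.0007] spin 0.07
```

View pics/w12.png

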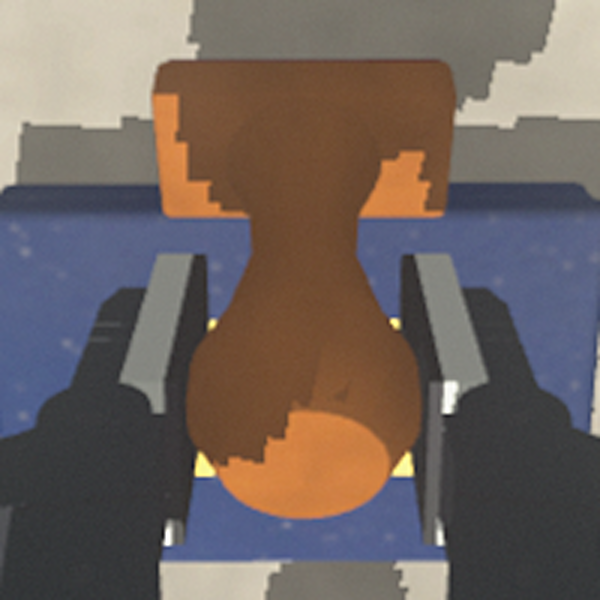

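View pics/s12.png

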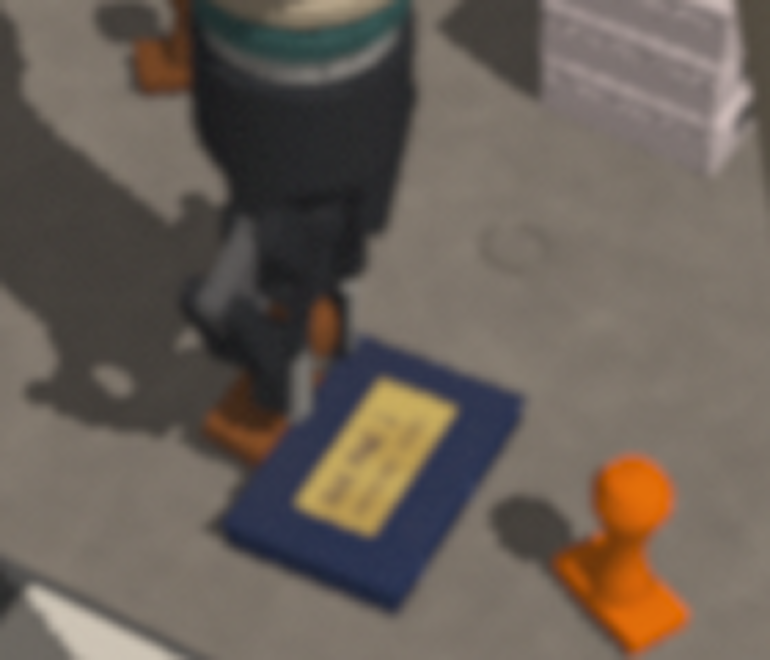

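servo_tool([
  {"slide": [0.003, 0, 0], "spin": 0},
  {"slide": [0, 0, -0.02], "spin": 0},
  {"slide": [0, 0, -0.04], "spin": 0},
  {"slide": [0, 0, -0.04], "spin": 0},
  {"slide": [0, 0, -0.04], "spin": 0},
  {"slide": [0, 0, -0.03], "spin": 0},
  {"slide": [0, 0, 0], "spin": 0},
  {"slide": [0, 0, 0], "spin": 0},
])

```text
clock: 15.65
position: [0.569, -0.129, 0.2097]
ee_rot: [-0.001, 0.996, 0.088, -0.002]
contact_force: [-0.1, 0.0, -0.8]
width: 0.0287
```

Run:
```python
from h import *
import pickle
s=manip.get_state(); print(s['clock'],s['position'],s['contact_force'],s['moment'],s['width']); pickle.dump(s,open('w13.pkl','wb'))
im=eyes.get_image('wrist'); cv2.imwrite('pics/w13f.png',im); crop(im,250,200,400,390,4,'pics/w13.png')
im=eyes.get_image('scene');cv2.imwrite('pics/s13f.png',im); crop(im,230,110,370,240,5.5,'pics/s13.png')
# target pose
yaw=np.radians(6.8); o=np.array([.5906,.0274]); u=np.array([np.cos(yaw),np.sin(yaw)])
g=np.append(o+u*(.002-.0537*.5),.1887+.0537*.866-.0187); print(g); go(s,g,6.8)
```

```text
15.65 [ 0.56895093 -0.128966    0.2097444 ] [-0.06724534  0.0108645  -0.8496453 ] [0.01913887 0.0459681  0.04975269] 0.028687779888886423
[0.56592481 0.02445766 0.2165042 ]
yaw 10.07 slide [ 0.0238 -0.1516 -0.0066] spin 3.27
```

View pics/w13.png

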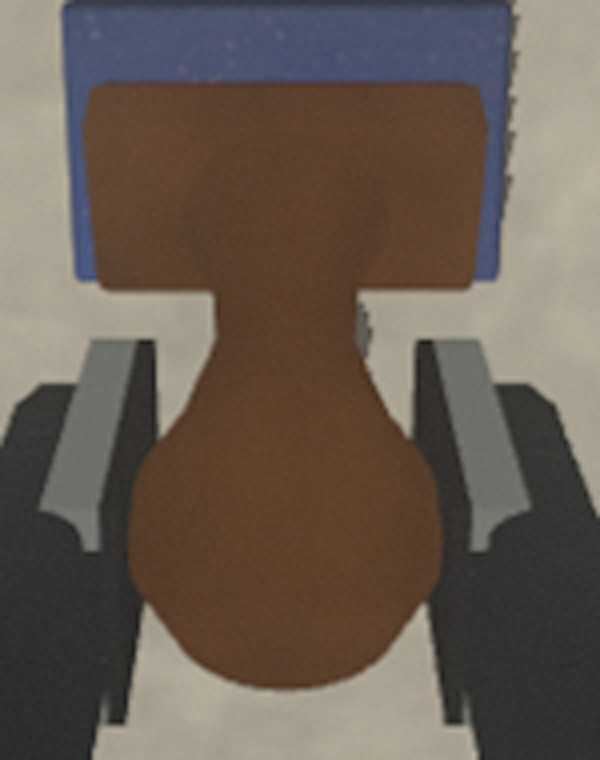

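View pics/s13.png

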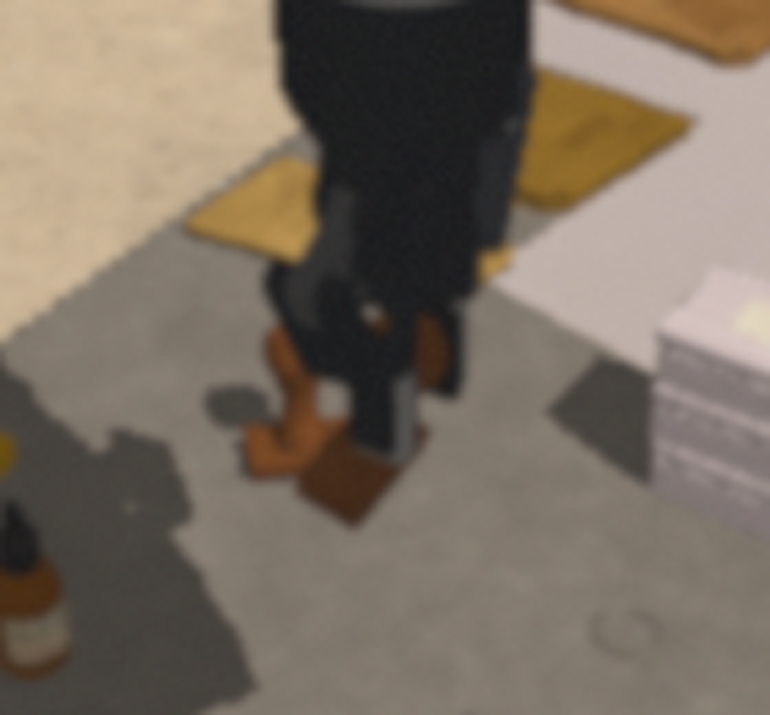

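```bash
cat > fit.py <<'E'
from h import *
from scipy.optimize import least_squares
# stamp pts in stamp frame -> tool frame. stamp z up = -tool z at tilt 0; stamp y = -tool y(sym), foot toward +tool x for theta>0
def tool_pts(P,th,xg,yg,zg,roll=0,hg=0.0537):
    # P (x toward tool +x, y along tool y, h above face) ; pivot at height hg at tool (xg,yg,zg)
    P=np.atleast_2d(P).astype(float); d=P[:,2]-hg
    c,s=np.cos(th),np.sin(th)
    x=P[:,0]*c - d*s; z=-(d*c+P[:,0]*s)
    x,y=x*np.cos(roll)-P[:,1]*np.sin(roll), x*np.sin(roll)+P[:,1]*np.cos(roll)
    return np.c_[x+xg,y+yg,z+zg]
def proj(T):
    c=eyes.calibration('wrist'); X=np.linalg.inv(np.array(c['hand_eye'])); p=(X[:3,:3]@T.T).T+X[:3,3]
    return np.c_[c['fx']*p[:,0]/p[:,2]+c['cx'],c['fy']*p[:,1]/p[:,2]+c['cy']]
def fit(P,px):
    f=lambda v:(proj(tool_pts(P,*v))-px).ravel()
    r=least_squares(f,[.5,0,0,-.0187]); print('theta',np.degrees(r.x[0]).round(2),'xyz',r.x[1:].round(4),'res',r.fun.round(2))
    J=np.linalg.inv(r.jac.T@r.jac); print('sd/px',np.degrees(J[0,0]**.5).round(2),(np.diag(J)[1:]**.5).round(4))
    return r.x
E
python3 - <<'E'
from fit import *
im=cv2.imread('pics/w13f.png'); im=cv2.convertScaleAbs(im,alpha=2.2,beta=-40); crop(im,250,200,400,390,4,'pics/w13b.png')
P=[(.013,-.024,.012),(.013,.024,.012),(-.013,-.024,.012),(-.013,.024,.012),(.013,-.024,0),(.013,.024,0)]
px=np.array([(82,122),(488,122),(102,289),(473,289),(90,83),(480,83)])/4+[250,200]
fit(P,px); fit(P[:4],px[:4])
E
```

```text
theta 16.07 xyz [ 0.0038  0.0013 -0.018 ] res [ 0.66  0.87 -0.24  0.86 -0.42  1.35 -0.44  1.35  1.46 -2.23 -1.08 -2.25]
sd/px 1.73 [0.0013 0.0002 0.0013]
theta 17.59 xyz [ 0.0035  0.0013 -0.0183] res [ 0.42  0.03  0.21  0.01 -0.48 -0.02 -0.2  -0.03]
sd/px 1.88 [0.0012 0.0002 0.0016]
```

View pics/w13b.png

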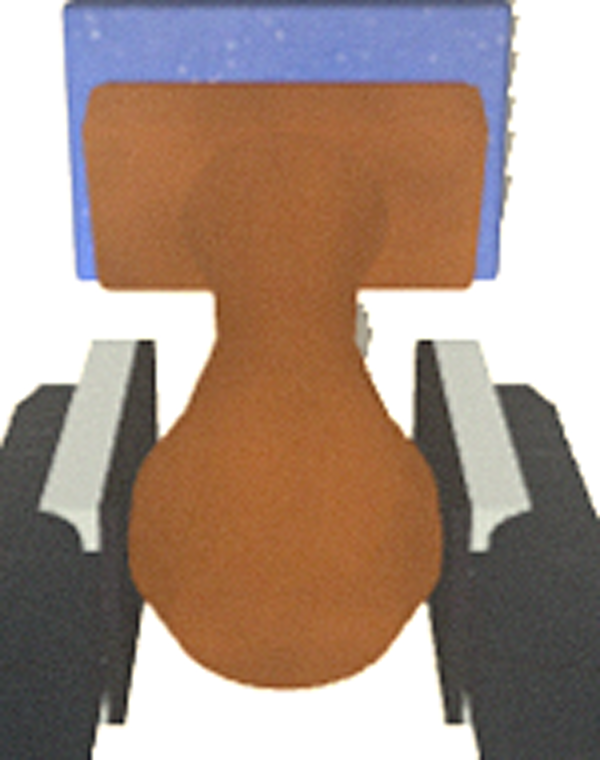

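Run:
```python
from h import *
im=cv2.imread('pics/w10.png'); im=cv2.convertScaleAbs(im,alpha=1.5,beta=-20); crop(im,250,230,400,390,4,'pics/w10b.png')
```

```text
(no output)
```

View pics/w10b.png

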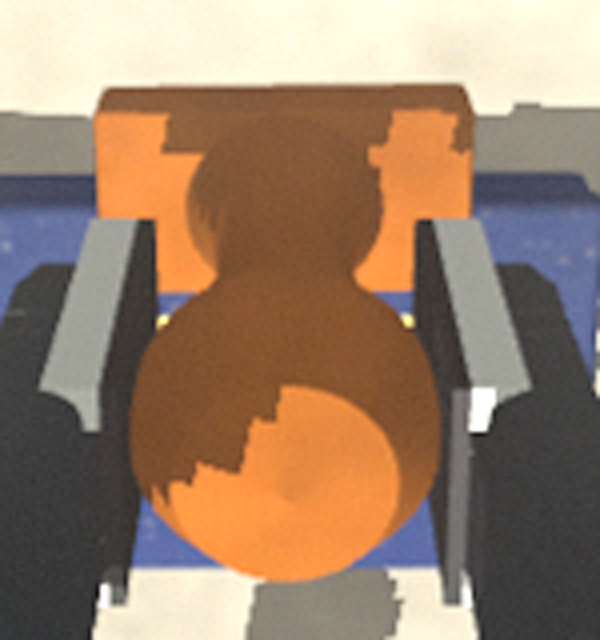

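Run:
```python
from fit import *
P=np.array([(.013,-.024,.012),(.013,.024,.012),(.013,-.024,0),(.013,.024,0),(-.013,0,.012)])
px=np.array([(95,110),(473,111),(103,87),(465,87),(285,292)])/4+[250,230]
v=fit(P,px)
for dz in (-.0187,-.0182,-.0175):
  print(proj(tool_pts(P,0,.001,.001,dz))*1-[250,230])
print(px-[250,230])
# theta vs rows of far-bottom, far-top, near-top for fixed grip
Q=np.array([(.013,0,0),(.013,0,.012),(-.013,0,.012)])
for th in (0,16,20,24,28,30,32):
  W=proj(tool_pts(P[[0,1]],np.radians(th),v[1],v[2],v[3]));
  print(th,((proj(tool_pts(Q,np.radians(th)+v[0],v[1],v[2],v[3]))[:,1]-200)*4).round(0), 4*(W[1,0]-W[0,0]))
```

```text
theta -3.15 xyz [ 0.0011  0.001  -0.017 ] res [ 0.14  0.15 -0.05 -0.11  1.01 -0.89 -0.91 -0.9  -0.2   1.71]
sd/px 2.39 [0.0021 0.0002 0.0017]
[[ 23.03149454  25.23042383]
 [118.86183085  25.22120629]
 [ 25.9547057   17.31352431]
 [115.96292511  17.30313003]
 [ 70.95745881  71.8677527 ]]
[[ 23.16082414  24.88016195]
 [118.73357484  24.8708876 ]
 [ 26.06881822  17.00447467]
 [115.84976306  16.99403901]
 [ 70.95795977  71.41194252]]
[[ 23.34072206  24.39294647]
 [118.55517056  24.38359382]
 [ 26.22761111  16.57441768]
 [115.692293    16.56392501]
 [ 70.95865679  70.77773892]]
[[ 23.75  27.5 ]
 [118.25  27.75]
 [ 25.75  21.75]
 [116.25  21.75]
 [ 71.25  73.  ]]
0 [203. 231. 419.] 379.97841521870623
16 [110. 158. 328.] 398.33198378306633
20 [ 88. 141. 306.] 404.0754641930173
24 [ 67. 126. 285.] 410.29226307997305
28 [ 48. 112. 264.] 416.9869314618993
30 [ 38. 105. 254.] 420.51458485880084
32 [ 29.  99. 244.] 424.16286880713506
```

servo_tool([
  {"slide": [0.01, 0, 0.04], "spin": 0},
  {"slide": [0, 0, 0.04], "spin": 0},
  {"slide": [0, 0, 0.04], "spin": 0},
  {"slide": [0, 0, 0.03], "spin": 0},
  {"slide": [0, 0, 0.016], "spin": 0},
  {"slide": [0, 0, 0], "spin": 0},
  {"slide": [0, 0, 0], "spin": 0},
])

```text
clock: 16.45
position: [0.5798, -0.1274, 0.0437]
ee_rot: [-0.001, 0.996, 0.088, -0.002]
contact_force: [-0.2, -0.9, -0.1]
width: 0.0285
```

Run:
```python
from fit import *
s=manip.get_state(); print(s['clock'],s['position'],s['contact_force'],s['moment'],s['width']); 
go(s,[.5695,-.1306,.0416],10)
im=eyes.get_image('wrist'); cv2.imwrite('pics/w14f.png',im); crop(im,250,200,400,390,4,'pics/w14.png')
```

```text
16.45 [ 0.57981129 -0.12739686  0.04365602] [-0.21171482 -0.86786408 -0.08911356] [-0.00092154 -0.00591607  0.03026421] 0.02853099537363291
yaw 10.07 slide [-0.0107  0.0014  0.0021] spin 0.07
```

View pics/w14.png

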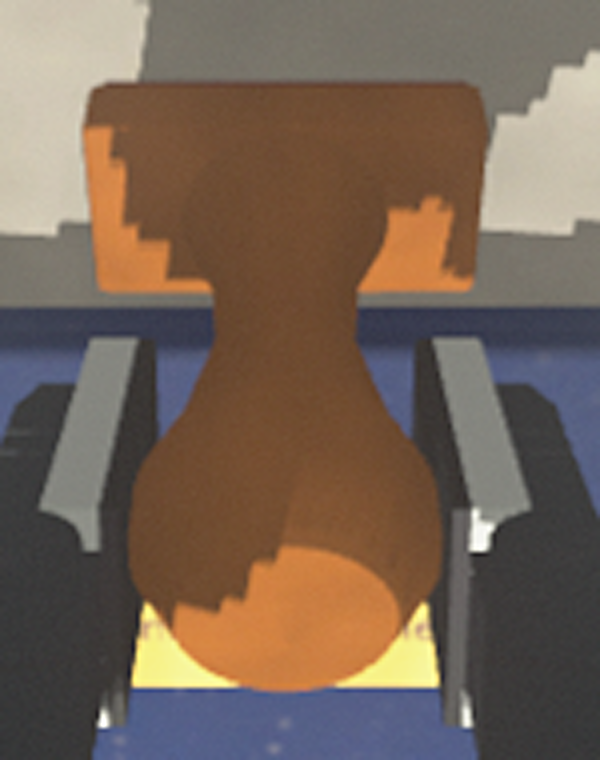

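```bash
cat >> fit.py <<'E'
Pm=lambda r:np.array([(.013,-.024,.012),(.013,.024,.012),(.013,-.0225,0),(.013,.0225,0),(-.013,0,.012),(r,0,.073),(-r,0,.073),(0,r,.073)])
def sel(T,px): # use rows only for centre points
    d=proj(T)-px; return np.r_[d[:4].ravel(),d[4:7,1],d[7,0]]
px0=np.array([(95,110),(473,111),(103,87),(465,87),(285,292),(285,385),(285,580),(400,480)])/4+[250,230]
def joint(pxs):
    def f(v):
        r=v[0]; o=sel(tool_pts(Pm(r),0,v[1],v[2],v[3]),px0)
        for i,p in enumerate(pxs): o=np.r_[o,sel(tool_pts(Pm(r),v[4+3*i],v[5+3*i],v[2],v[6+3*i]),p)]
        return np.r_[o,(v[3]+.0187)/.002]
    r=least_squares(f,[.01,.001,.001,-.0187]+[.5,.001,-.0187]*len(pxs),loss='soft_l1')
    J=np.linalg.inv(r.jac.T@r.jac); print(r.x[:4].round(4)); 
    for i in range(len(pxs)): print('theta',np.degrees(r.x[4+3*i]).round(2),'x,z',r.x[5+3*i:7+3*i].round(4),'sd',np.degrees(J[4+3*i,4+3*i]**.5).round(2))
    print(f(r.x).round(1)); return r.x
E
python3 - <<'E'
from fit import *
px=np.array([(82,126),(489,126),(90,83),(481,83),(285,291),(285,545),(285,690),(401,612)])/4+[250,200]
joint([px])
E
```

```text
[ 0.0101 -0.0016  0.0012 -0.0152]
theta 15.49 x,z [ 0.004  -0.0184] sd 1.12
[ 0.8 -0.  -0.  -0.3  4.3 -2.1 -3.6 -2.1  0.   1.4  0.7 -0.4  0.6  0.2
 -0.5  0.2  4.4 -1.7 -4.3 -1.7  1.5 -0.4  1.  -0.1  1.8]
```

```bash
sed -i 's/\.0225/.024/g' fit.py
python3 - <<'E'
from fit import *
px=np.array([(82,126),(489,126),(90,83),(481,83),(285,291),(285,545),(285,690),(401,612)])/4+[250,200]
v=joint([px])
# overlay
def draw(img,pars,r,name,c):
    I=cv2.imread(img); k=4; I=cv2.resize(I[c[1]:c[3],c[0]:c[2]],None,fx=k,fy=k,interpolation=cv2.INTER_CUBIC)
    F=[(a*.013,b*.024,h) for h in (.012,0) for a,b in ((1,1),(1,-1),(-1,-1),(-1,1))]
    a=np.linspace(0,2*np.pi,40); D=np.c_[r*np.cos(a),r*np.sin(a),.073+0*a]
    for Q in (F[:4],F[4:],D):
        p=((proj(tool_pts(np.array(Q),*pars))-np.array(c[:2])+.5)*k).astype(int); cv2.polylines(I,[p],True,(0,255,0))
    cv2.imwrite(name,I)
draw('pics/w14f.png',(v[4],v[5],v[2],v[6]),v[0],'pics/o14.png',(250,200,400,390))
draw('pics/w10.png',(0,v[1],v[2],v[3]),v[0],'pics/o10.png',(250,230,400,390))
a=cv2.imread('pics/o14.png');b=cv2.imread('pics/o10.png'); b=cv2.copyMakeBorder(b,0,a.shape[0]-b.shape[0],0,0,0)
cv2.imwrite('pics/o.png',cv2.resize(np.hstack([a,b]),None,fx=.66,fy=.66))
E
```

```text
[ 0.0101 -0.0017  0.0012 -0.015 ]
theta 15.61 x,z [ 0.0039 -0.0181] sd 1.08
[ 0.8  0.  -0.1 -0.2  1.6 -2.1 -0.9 -2.1  0.   1.2  0.7 -0.4  0.6  0.2
 -0.6  0.2  1.4 -1.7 -1.5 -1.7  1.4 -0.4  1.  -0.1  1.9]
```

View pics/o.png

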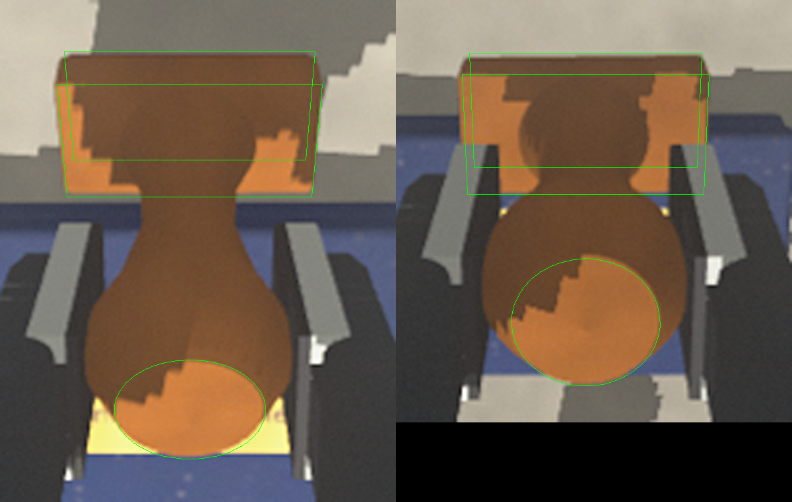

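```bash
sed -i 's/(.013,-.024,0),(.013,.024,0)/(.013,-.024,.0033),(.013,.024,.0033)/' fit.py; grep -n 0033 fit.py|head -2
python3 - <<'E'
from fit import *
px=np.array([(82,126),(489,126),(90,83),(481,83),(285,291),(285,545),(285,690),(401,612)])/4+[250,200]
v=joint([px])
E
```

```text
19:Pm=lambda r:np.array([(.013,-.024,.012),(.013,.024,.012),(.013,-.024,.0033),(.013,.024,.0033),(-.013,0,.012),(r,0,.073),(-r,0,.073),(0,r,.073)])
[ 0.0102 -0.0014  0.0012 -0.0152]
theta 16.37 x,z [ 0.004  -0.0181] sd 0.76
[ 0.7 -0.3 -0.1 -0.6  0.7 -0.3 -0.2 -0.4 -0.2  0.8  0.7 -0.3  0.4 -0.9
 -0.6 -0.9  0.4  0.4 -0.7  0.3  0.1 -0.1  0.8 -0.1  1.7]
```

servo_tool([
  {"slide": [-0.005, 0, -0.0015], "spin": 0},
  {"slide": [-0.005, 0, 0], "spin": 0},
  {"slide": [-0.004, 0, 0], "spin": 0},
  {"slide": [-0.003, 0, 0], "spin": 0},
  {"slide": [-0.003, 0, 0], "spin": 0},
  {"slide": [-0.002, 0, 0], "spin": 0},
  {"slide": [0, 0, 0], "spin": 0},
])

```text
clock: 17.2
position: [0.5597, -0.132, 0.0469]
ee_rot: [0.001, 0.996, 0.088, 0.001]
contact_force: [3.3, 0.1, 1.3]
width: 0.0287
```

Run:
```python
from fit import *
s=manip.get_state(); print(s['clock'],s['position'],s['contact_force'],s['moment'],s['width']); 
go(s,[.5695,-.1306,.0416],10)
im=eyes.get_image('wrist'); cv2.imwrite('pics/w15f.png',im); crop(im,250,190,400,390,4,'pics/w15.png')
```

```text
17.2 [ 0.55967888 -0.13198399  0.04686123] [3.30255763 0.10509203 1.25659847] [ 0.01737706 -0.71069477  0.00252839] 0.02870636745535326
yaw 10.07 slide [0.0099 0.0003 0.0053] spin 0.07
```

View pics/w15.png

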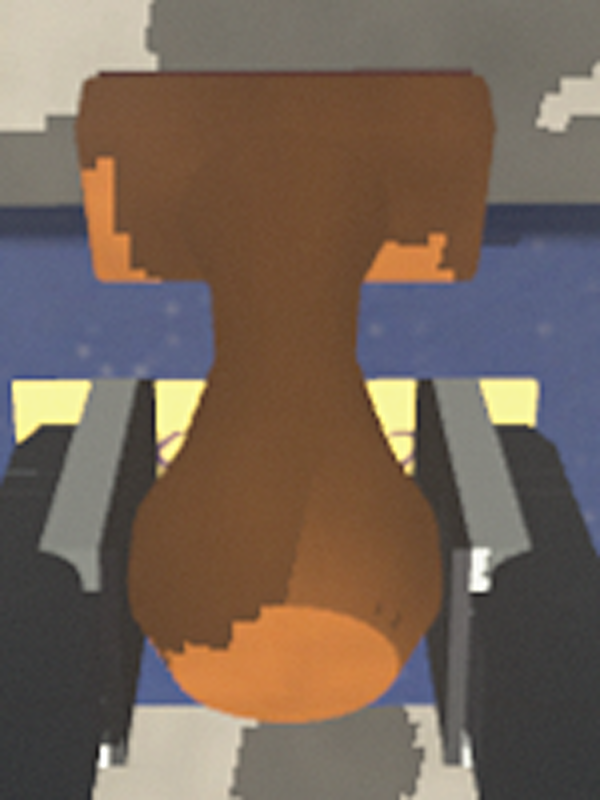

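Run:
```python
from fit import *
px=np.array([(82,126),(489,126),(90,83),(481,83),(285,291),(285,545),(285,690),(401,612)])/4+[250,200]
px2=np.array([(74,128),(496,128),(85,76),(486,76),(285,282),(285,605),(285,722),(402,660)])/4+[250,190]
v=joint([px,px2])
```

```text
[ 0.0102 -0.0014  0.0012 -0.0152]
theta 16.39 x,z [ 0.004 -0.018] sd 0.74
theta 23.96 x,z [ 0.0052 -0.0181] sd 0.82
[ 0.7 -0.3 -0.1 -0.5  0.8 -0.3 -0.1 -0.3 -0.2  0.8  0.6 -0.2  0.5 -0.9
 -0.5 -0.9  0.5  0.4 -0.6  0.3  0.1 -0.1  0.8 -0.   0.9 -1.1 -0.7 -1.1
  0.1  0.5 -0.2  0.5  0.  -0.1  0.7 -0.5  1.8]
```

servo_tool([
  {"slide": [-0.003, 0, 0.001], "spin": 0},
  {"slide": [-0.002, 0, 0], "spin": 0},
  {"slide": [-0.0015, 0, 0], "spin": 0},
  {"slide": [0, 0, 0], "spin": 0},
  {"slide": [0, 0, 0], "spin": 0},
  {"slide": [0.006, 0, -0.004], "spin": 0},
  {"slide": [0, 0, 0], "spin": 0},
])

```text
clock: 17.95
position: [0.5584, -0.1314, 0.0494]
ee_rot: [-0.0, 0.996, 0.088, -0.001]
contact_force: [0.6, -1.0, -1.0]
width: 0.0282
```

Run:
```python
from fit import *
s=manip.get_state(); print(s['clock'],s['position'],s['contact_force'],s['moment'],s['width']); 
im=eyes.get_image('wrist'); cv2.imwrite('pics/w16f.png',im); crop(im,250,190,400,390,4,'pics/w16.png')
```

```text
17.95 [ 0.55840413 -0.13136363  0.04938314] [ 0.61094191 -0.95444659 -1.03796568] [-0.02935284 -0.00812309  0.01368114] 0.028153816861315288
```

View pics/w16.png

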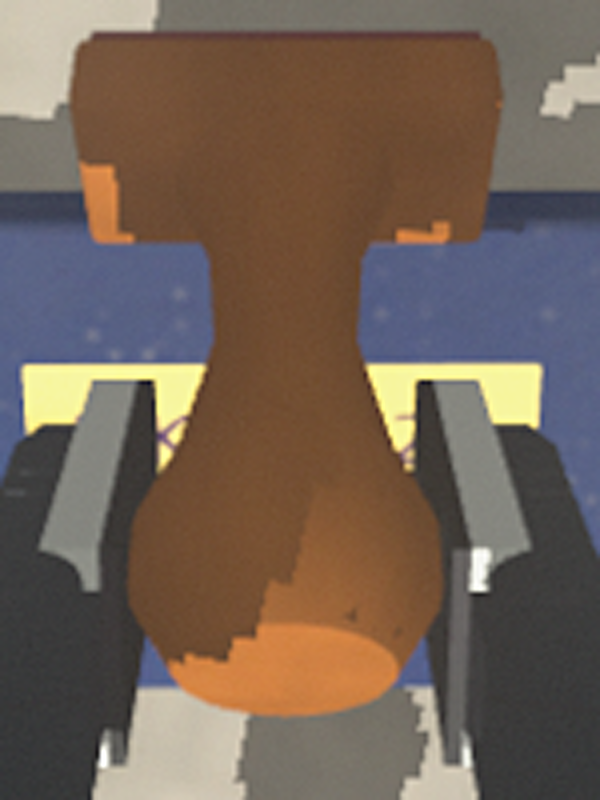

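Run:
```python
from fit import *
px=np.array([(82,126),(489,126),(90,83),(481,83),(285,291),(285,545),(285,690),(401,612)])/4+[250,200]
px2=np.array([(74,128),(496,128),(85,76),(486,76),(285,282),(285,605),(285,722),(402,660)])/4+[250,190]
px3=np.array([(70,100),(502,100),(80,39),(492,39),(285,243),(285,623),(285,716),(402,670)])/4+[250,190]
v=joint([px,px2,px3])
```

```text
[ 0.0102 -0.0014  0.0012 -0.0151]
theta 16.46 x,z [ 0.0039 -0.0179] sd 0.73
theta 24.03 x,z [ 0.0051 -0.018 ] sd 0.81
theta 30.56 x,z [ 0.0059 -0.0181] sd 0.87
[ 0.8 -0.3 -0.  -0.5  0.9 -0.3 -0.1 -0.3 -0.2  0.7  0.7 -0.   0.6 -0.8
 -0.5 -0.9  0.6  0.4 -0.6  0.4  0.  -0.1  0.8  0.1  1.  -1.1 -0.6 -1.1
  0.2  0.5 -0.1  0.5 -0.  -0.   0.7 -0.4  0.4 -1.3 -0.6 -1.4 -0.2  0.8
  0.   0.8 -0.1  0.1  0.3 -0.6  1.8]
```

servo_tool([
  {"slide": [0, 0, -0.02], "spin": 0},
  {"slide": [0, 0, -0.04], "spin": 0},
  {"slide": [0, 0, -0.04], "spin": 0},
  {"slide": [0, 0, -0.04], "spin": 0},
  {"slide": [0, 0, -0.03], "spin": 0},
  {"slide": [0, 0, 0], "spin": 0},
  {"slide": [0, 0, 0], "spin": 0},
], newtons=35)

```text
clock: 18.7
position: [0.5581, -0.1314, 0.2194]
ee_rot: [-0.0, 0.996, 0.088, -0.0]
contact_force: [-0.4, -0.8, -0.8]
width: 0.028
```

```bash
cat >> fit.py <<'E'
def plan(s,th,xg,yg,zg,yaw=6.8,o=(.5906,.0274)):
    f=tool_pts((0,0,0),np.radians(th),xg,yg,zg)[0]; print('face in tool',f.round(4))
    y=np.radians(yaw); u=np.array([np.cos(y),np.sin(y)]); F=np.append(np.array(o)+u*.002,.1889)
    q=R.from_euler('z',y).as_matrix()@np.diag([1,-1,-1.])
    T=F-q@f; print('face tgt',F.round(4),'TCP tgt',T.round(4)); go(s,T,yaw)
E
python3 - <<'E'
from fit import *
s=manip.get_state(); print(s['clock'],s['position'],s['contact_force'],s['width']); 
plan(s,30.5,.0059,.0005,-.0187)
E
```

```text
18.7 [ 0.55806012 -0.13142027  0.21937436] [-0.36700955 -0.8266443  -0.8145146 ] 0.027997943539889898
face in tool [0.0332 0.0005 0.0276]
face tgt [0.5926 0.0276 0.1889] TCP tgt [0.5596 0.0242 0.2165]
yaw 10.08 slide [ 0.0288 -0.153   0.0029] spin 3.28
```

servo_tool([
  {"slide": [0.0058, -0.0306, 0], "spin": 0},
  {"slide": [0.0058, -0.0306, 0], "spin": 0},
  {"slide": [0.0058, -0.0306, 0], "spin": 0},
  {"slide": [0.0057, -0.0306, 0], "spin": 0},
  {"slide": [0.0057, -0.0306, 0.002], "spin": 0},
  {"slide": [0, 0, 0], "spin": 3.3},
  {"slide": [0, 0, 0], "spin": 0},
  {"slide": [0, 0, 0], "spin": 0},
])

```text
clock: 19.5
position: [0.5593, 0.0239, 0.2157]
ee_rot: [-0.0, 0.998, 0.06, -0.002]
contact_force: [0.2, 0.7, -0.9]
width: 0.0282
```

Run:
```python
from fit import *
import pickle
s=manip.get_state(); print(s['clock'],s['position'],s['ee_rot'],s['contact_force'],s['width']); pickle.dump(s,open('w17.pkl','wb'))
plan(s,30.5,.0059,.0005,-.0187)
im=eyes.get_image('wrist'); cv2.imwrite('pics/w17.png',im)
im=eyes.get_image('scene'); cv2.imwrite('pics/s17f.png',im); crop(im,150,130,310,290,4,'pics/s17.png')
im=eyes.get_image('top'); cv2.imwrite('pics/t17.png',im)
```

```text
19.5 [0.55932728 0.02394007 0.2156933 ] [-1.00857196e-05  9.98217567e-01  5.96517033e-02 -1.83394532e-03] [ 0.15916484  0.65959187 -0.85107426] 0.028215917393806002
face in tool [0.0332 0.0005 0.0276]
face tgt [0.5926 0.0276 0.1889] TCP tgt [0.5596 0.0242 0.2165]
yaw 6.84 slide [ 0.0003 -0.0002 -0.0008] spin 0.04
```

View pics/w17.png

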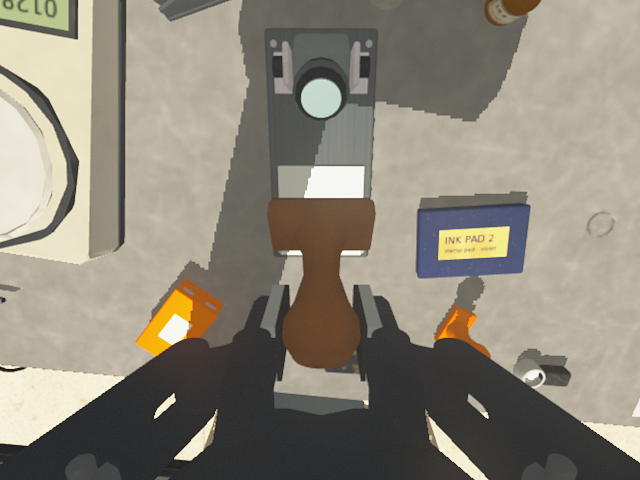

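View pics/s17.png

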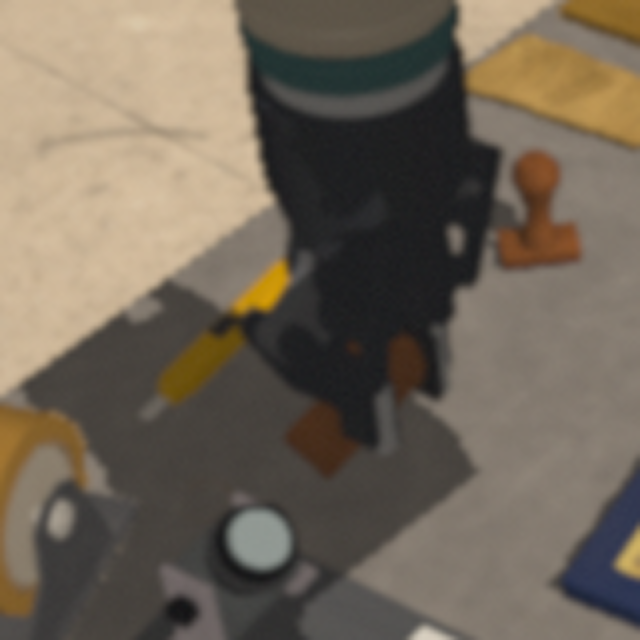

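Run:
```python
from fit import *
import pickle
s=pickle.load(open('w17.pkl','rb')); q=s['ee_rot']; M=R.from_quat([q[1],q[2],q[3],q[0]]).as_matrix()
F=[(a*.013,b*.024,h) for h in (.012,.0) for a,b in ((1,1),(1,-1),(-1,-1),(-1,1))]
a=np.linspace(0,2*np.pi,40); D=np.c_[.0102*np.cos(a),.0102*np.sin(a),.073+0*a]
def W(Q,th): return (M@tool_pts(np.array(Q),np.radians(th),.0059,.0005,-.0187).T).T+s['position']
outs=[]
for th in (25,30.5,36):
    I=cv2.imread('pics/s17f.png'); k=9; c=(212,195,268,262); I=cv2.resize(I[c[1]:c[3],c[0]:c[2]],None,fx=k,fy=k,interpolation=cv2.INTER_CUBIC); I=cv2.convertScaleAbs(I,alpha=1.8)
    for Q in (F[:4],F[4:],D):
        p=((w2pix('scene',W(Q,th))-np.array(c[:2])+.5)*k).astype(int); cv2.polylines(I,[p],True,(0,255,0))
    outs.append(I[:, :])
cv2.imwrite('pics/o17s.png',cv2.resize(np.hstack(outs),None,fx=.52,fy=.52))
print(np.hstack(outs).shape)
im=cv2.imread('pics/w17.png'); im=cv2.convertScaleAbs(im,alpha=2,beta=-30); crop(im,250,185,400,375,4,'pics/w17b.png')
crop(im,250,10,400,210,4,'pics/w17c.png')
```

```text
(603, 1512, 3)
```

View pics/o17s.png

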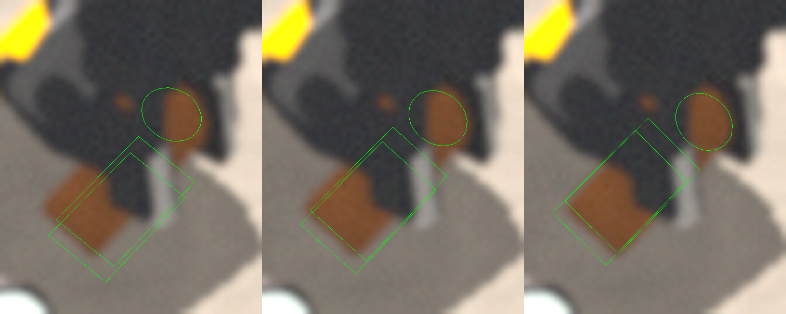

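View pics/w17b.png

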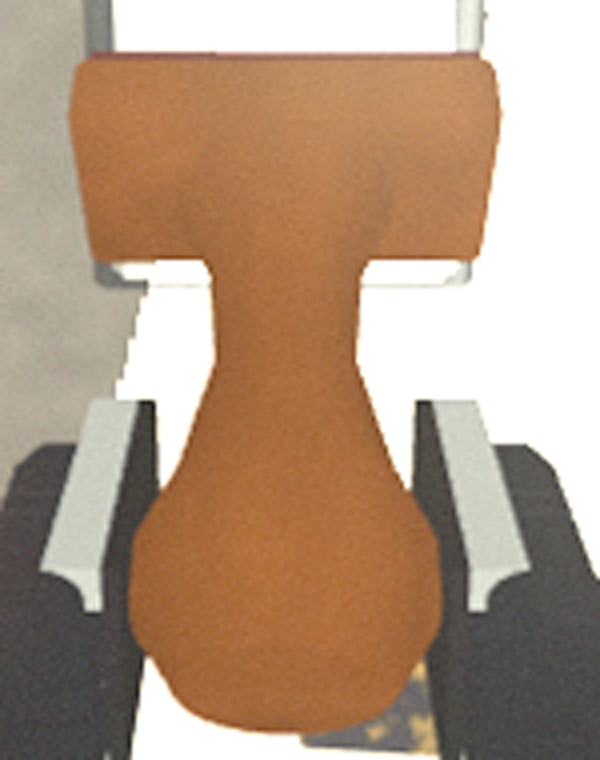

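View pics/w17c.png

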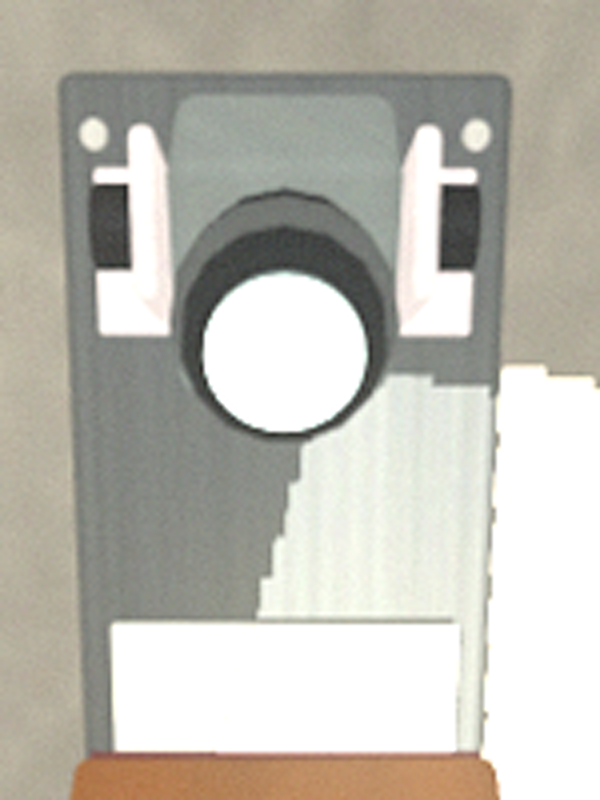

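Run:
```python
from fit import *
import pickle
s=pickle.load(open('w17.pkl','rb')); q=s['ee_rot']; M=R.from_quat([q[1],q[2],q[3],q[0]]).as_matrix()
K,Rm,t=cam('scene'); print('scene cam',(-Rm.T@t).round(3))
I=cv2.imread('pics/s17f.png'); k=6; c=(150,190,300,330); I=cv2.resize(I[c[1]:c[3],c[0]:c[2]],None,fx=k,fy=k,interpolation=cv2.INTER_CUBIC); I=cv2.convertScaleAbs(I,alpha=1.6)
y=np.radians(6.8);u=np.array([np.cos(y),np.sin(y),0]);n=np.array([-np.sin(y),np.cos(y),0]);o=np.array([.5906,.0274,0])
a=np.linspace(0,2*np.pi,40)
zl=np.array([0,0,1])*np.cos(np.pi/6)-u*.5; xl=u*np.cos(np.pi/6)+np.array([0,0,.5])
L=o+u*.062+np.array([0,0,.085])
ring=np.array([L+.0145*(np.cos(b)*xl+np.sin(b)*n) for b in a])
polys=[ring, box(.539,-.1347,np.radians(10),.074,.110,0,.017)[4:], np.array([o+u*x+n*yy+[0,0,.01] for x,yy in((-.09,-.05),(.125,-.05),(.125,.05),(-.09,.05))])]
# pads: tool y +-14, width x +-11, z from 0 to -.03
for sy in (-.014,.014):
    T=np.array([(x,sy,z) for x,z in((-.011,0),(.011,0),(.011,-.037),(-.011,-.037))]); polys.append((M@T.T).T+s['position'])
for Q in polys:
    p=((w2pix('scene',Q)-np.array(c[:2])+.5)*k).astype(int); cv2.polylines(I,[p],True,(0,255,0))
cv2.imwrite('pics/o17c.png',cv2.resize(I,None,fx=.85,fy=.85))
```

```text
scene cam [0.134 0.411 0.804]
```

View pics/o17c.png

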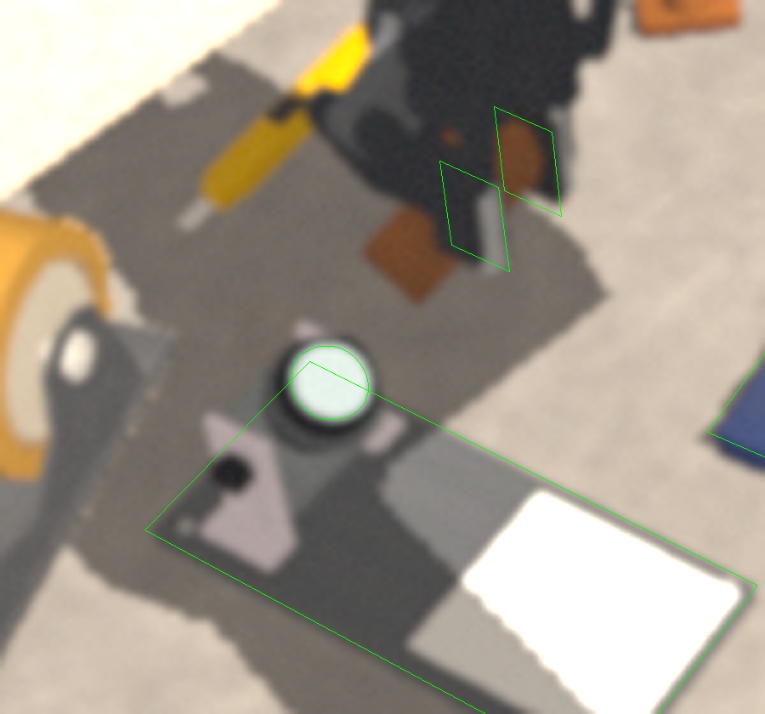

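```bash
cat > ov.py <<'E'
from fit import *
import pickle
def ov(img,n,st,pars,c,k,out,al=1.8,fx=1):
    q=st['ee_rot']; M=R.from_quat([q[1],q[2],q[3],q[0]]).as_matrix()
    F=[(a*.013,b*.024,h) for h in (.012,.0) for a,b in ((1,1),(1,-1),(-1,-1),(-1,1))]
    a=np.linspace(0,2*np.pi,40); D=np.c_[.0102*np.cos(a),.0102*np.sin(a),.073+0*a]; E=np.c_[.0145*np.cos(a),.0145*np.sin(a),.057+0*a]
    I=cv2.imread(img); I=cv2.resize(I[c[1]:c[3],c[0]:c[2]],None,fx=k,fy=k,interpolation=cv2.INTER_CUBIC); I=cv2.convertScaleAbs(I,alpha=al)
    if pars is not None:
      for Q,col in ((F[:4],(0,255,0)),(F[4:],(255,255,0)),(D,(0,255,0)),(E,(0,0,255))):
        W=(M@tool_pts(np.array(Q),np.radians(pars[0]),*pars[1:]).T).T+st['position']
        p=((w2pix(n,W,st)-np.array(c[:2])+.5)*k).astype(int); cv2.polylines(I,[p],True,col)
    cv2.imwrite(out,I); return I
E
python3 - <<'E'
from ov import *
s=pickle.load(open('w17.pkl','rb')); c=(212,195,268,262)
a=ov('pics/s17f.png','scene',s,None,c,9,'pics/x.png'); b=ov('pics/s17f.png','scene',s,(30.5,.008,.0005,-.0217),c,9,'pics/x.png')
cv2.imwrite('pics/o18.png',cv2.resize(np.hstack([a,b]),None,fx=.79,fy=.79))
E
```

```text
(no output)
```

View pics/o18.png

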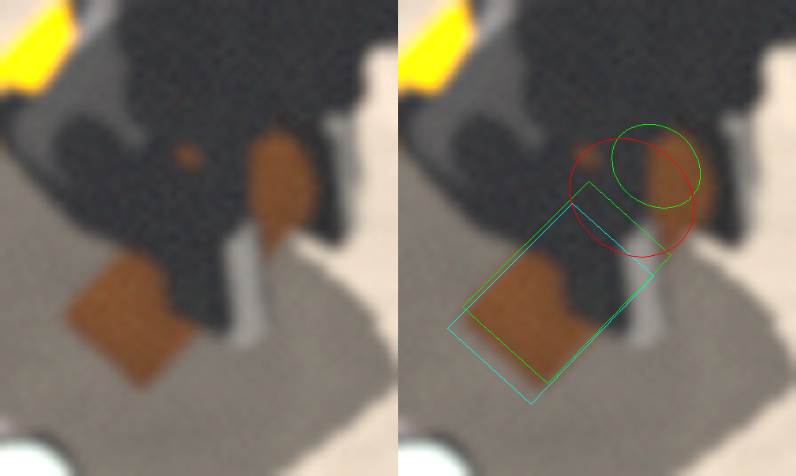

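```bash
cat > jf.py <<'E'
from ov import *
s=pickle.load(open('w17.pkl','rb')); q=s['ee_rot']; M=R.from_quat([q[1],q[2],q[3],q[0]]).as_matrix()
Pw=np.array([(.013,-.024,.012),(.013,.024,.012),(.013,-.024,.0033),(.013,.024,.0033),(-.013,-.024,.012),(-.013,.024,.012)])
w17=np.array([(68,116),(501,116),(79,58),(491,58),(93,261),(483,261)])/4+[250,185]
# w16 px3 reuse for disc
px3=np.array([(70,100),(502,100),(80,39),(492,39),(285,243),(285,623),(285,716),(402,670)])/4+[250,190]
k=9*.79
sc=lambda L:np.array(L)/k+[212,195]-.5
Ps=np.array([(.013,-.024,.0033),(-.013,-.024,.0033)]); so=sc([(65,315),(141,389)])
a=np.linspace(0,2*np.pi,60)
def f(v,full=False):
    th,x,y,z,bx,by,bz,x0=v; b=np.array([bx,by,bz])
    o=[(proj(tool_pts(Pw,th,x,y,z)+b)-w17).ravel()]
    o.append(sel(tool_pts(Pm(.0102),th,x,y,z)+b,px3))
    o.append(sel(tool_pts(Pm(.0102),0,x0,y,-.0187)+b,px0))
    S=lambda P:w2pix('scene',(M@tool_pts(P,th,x,y,z).T).T+s['position'])
    e=[ (S(Ps)-so).ravel()]
    right=max(S(np.c_[r*np.cos(a),r*np.sin(a),h+0*a])[:,0].max() for r,h in((.0102,.073),(.0145,.058)))
    e.append([right-sc([(318,180)])[0,0]])
    o.append(np.concatenate(e)); 
    if full: return o
    return np.concatenate(o+[b/.001,[ (x0-.001)/.0015, y/.001]])
if __name__=='__main__':
    r=least_squares(f,[.53,.006,0,-.02,0,0,0,.001],loss='soft_l1',x_scale=[.1]+[.001]*7)
    J=np.linalg.inv(r.jac.T@r.jac)
    print(np.degrees(r.x[0]).round(2),(r.x[1:]*1000).round(1),'sd',np.degrees(J[0,0]**.5).round(2),(np.diag(J)[1:4]**.5*1000).round(1))
    for o in f(r.x,True): print(o.round(1))
    v=r.x; ov('pics/s17f.png','scene',s,(np.degrees(v[0]),*v[1:4]),(212,195,268,262),9,'pics/o19.png')
    plan(s,np.degrees(v[0]),*v[1:4])
E
python3 jf.py
```

```text
30.68 [  6.6   1.3 -21.9  -0.4  -0.1   3.3  -0.8] sd 0.68 [1.  0.8 1.3]
[ 0.7 -0.7 -0.1 -0.7 -0.2  0.7  0.4  0.6  0.3  0.2 -1.5  0.2]
[ 0.2 -1.7 -0.4 -1.7 -0.4  0.4  0.2  0.4 -0.3  0.5  0.6 -0.6]
[ 0.7 -0.4  0.  -0.6  0.8 -0.4 -0.  -0.4 -0.3  0.7  0.8 -0. ]
[-0.8  0.9  0.5  1.2 -1.1]
face in tool [0.034  0.0013 0.0243]
face tgt [0.5926 0.0276 0.1889] TCP tgt [0.5587 0.0249 0.2132]
yaw 6.84 slide [-0.0005 -0.001   0.0025] spin 0.04
```

View pics/o19.png

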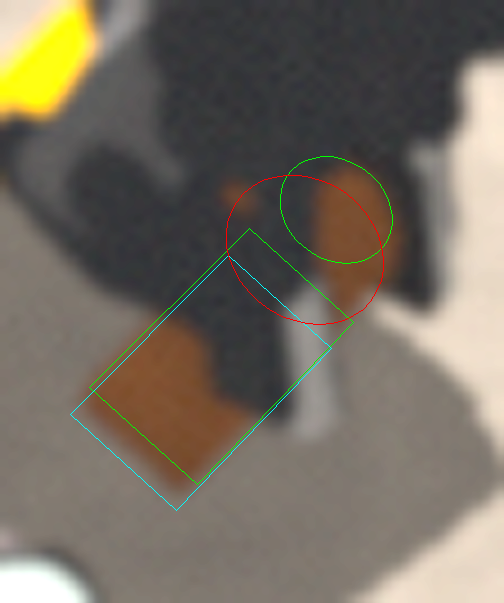

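servo_tool([
  {"slide": [-0.0005, -0.0003, 0.003], "spin": 0},
  {"slide": [0, 0, 0], "spin": 0},
  {"slide": [0, 0, 0], "spin": 0},
  {"slide": [0, 0, 0], "spin": 0},
  {"slide": [0, 0, 0], "spin": 0},
])

```text
clock: 20.15
position: [0.5599, 0.0242, 0.2145]
ee_rot: [0.0, 0.998, 0.059, 0.0]
contact_force: [-0.1, -0.6, -0.6]
width: 0.0281
```

Run:
```python
from ov import *
s=manip.get_state(); print(s['clock'],s['position'],s['ee_rot'],abs(s['qd']).max(),s['contact_force'],s['width'])
plan(s,30.7,.0066,.0011,-.0219)
im=eyes.get_image('wrist'); crop(im,220,10,420,390,2,'pics/w20.png')
t=eyes.get_image('top'); cv2.imwrite('pics/t20.png',t); cv2.imwrite('pics/s20.png',eyes.get_image('scene'))
```

```text
20.15 [0.55991914 0.02423232 0.21450099] [5.61646080e-05 9.98257259e-01 5.90120659e-02 1.32320712e-04] 0.003126762740390818 [-0.1445686  -0.56061102 -0.59791817] 0.02813778664715675
face in tool [0.034  0.0011 0.0243]
face tgt [0.5926 0.0276 0.1889] TCP tgt [0.5587 0.0247 0.2132]
yaw 6.77 slide [-0.0012 -0.0006  0.0013] spin -0.03
```

View pics/w20.png

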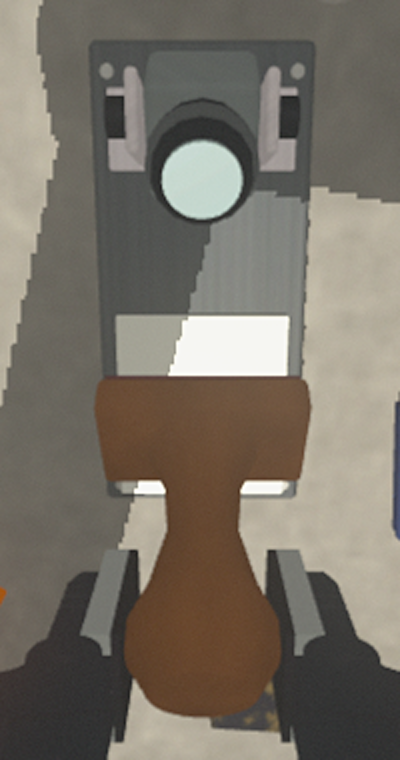

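View pics/t20.png

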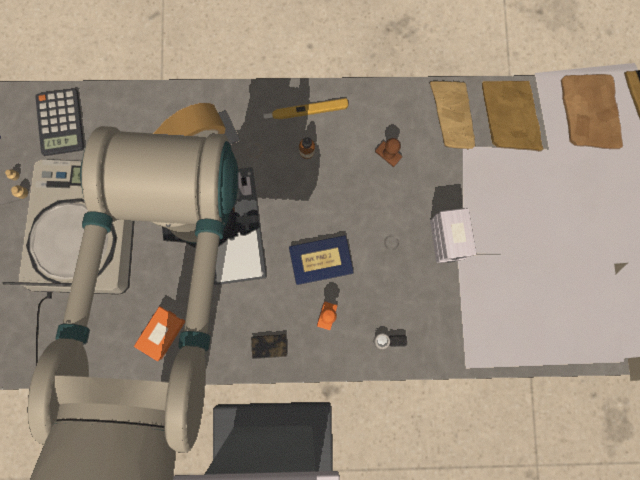

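View pics/s20.png

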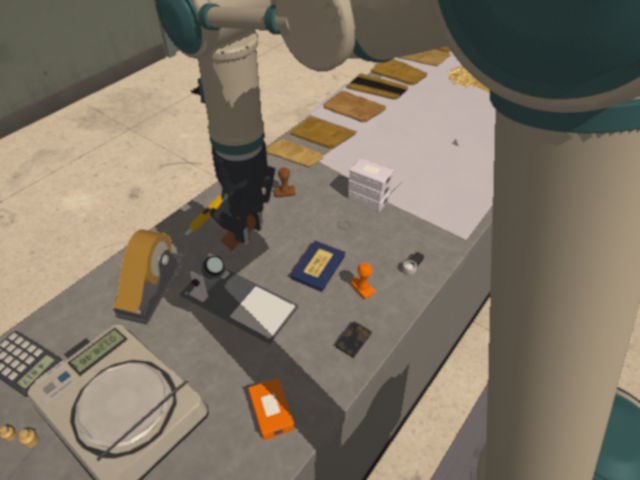

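Aligned: the foot is centred at column ~202 of the crop and the lens at ~202. A small trim, then hand in.

servo_tool([
  {"slide": [-0.001, 0, 0.0013], "spin": 0},
  {"slide": [0, 0, 0], "spin": 0},
  {"slide": [0, 0, 0], "spin": 0},
  {"slide": [0, 0, 0], "spin": 0},
  {"slide": [0, 0, 0], "spin": 0},
  {"slide": [0, 0, 0], "spin": 0},
])

```text
clock: 20.9
position: [0.5589, 0.0241, 0.2131]
ee_rot: [0.0, 0.998, 0.059, 0.0]
contact_force: [0.3, -0.2, -1.7]
width: 0.0284
```

Run:
```python
from ov import *
s=manip.get_state(); print(s['clock'],abs(s['qd']).max(),s['contact_force'],s['width'])
plan(s,30.7,.0066,.0011,-.0219)
print(manip.sign_off())
```

```text
20.9 0.001932592122927736 [ 0.32870968 -0.1918628  -1.66723144] 0.028410383841047233
face in tool [0.034  0.0011 0.0243]
face tgt [0.5926 0.0276 0.1889] TCP tgt [0.5587 0.0247 0.2132]
yaw 6.77 slide [-0.0001 -0.0006 -0.0001] spin -0.03
the job is handed in; nothing more can be done
None
```

I stacked case_3 on the two-case column, then took the stamp off the tin. It is now held still in front of the lens, and I handed the job in at 20.9 s.

- **Tilting the stamp:** the moves cannot tilt the tool, so I tilted the stamp in the fingers at a light grip by pushing it against the far edge of the fixed ink-pad tin. I then raised the grip to 35 N for the hold.
- **Stack:** the scene picture shows all three cases flush.
- **Stamp pose:** a fit to the scene and wrist pictures gave a tilt of about 30.7° (30° wanted). The rubber face is within about 1–2 mm of the target by that fit. The foot is centred on the lens with its long side level in the wrist picture.
- **At hand-in:** the arm was still and the wrist force was under 2 N. The last wide pictures, taken just before a final 1.6 mm trim, show the other stamp, bottle, loupe, touchstone and orange look-alikes where they were.
- **Checks that disagreed:** the first wrist-only fit put the stamp about 3 mm too low along the fingers. I corrected this using the scene camera, and residuals of about 1 px (1–2 mm) remain. My first estimate of the tilt from the push distance was also too high, because the stamp slipped a few mm in the fingers, so I pushed it twice more.

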